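# Change over the close-up X-ray stand

## Robot

A 6-joint arm with a two-finger parallel gripper is mounted at the origin on the work surface. World frame = base frame: x ahead of the robot, y to its left, z up, the work surface at z = 0. Lengths are in m, angles in rad, forces in N, time in s.
With the tool pointing down it reaches from about 0.375 to 0.9 m from the base axis. Payload 3.1 kg.
Tool frame: the origin (TCP) lies at the very end of the fingers, on their centre line; the grasp point (between the pads) lies 19 mm behind it; y points along the fingers, x is the direction in which the jaws open and shut, and the axes are right-handed (so a half turn about y gives the same grasp; the last joint's range is limited). The gripper opens to 87 mm and grips with 3 to 60 N. Pads are 19 mm wide; open, the fingers measure 117 mm over their backs; the gripper's body (75 mm by 190 mm) begins 51 mm behind the grasp point.
Start: joints at [0.922, 0.527, 1.433, -0, 1.181, -0.178], TCP at [0.283, 0.557, 0.223] pointing down, gripper open.
Joint ranges: [-3.08, 3.08], [-0.75, 2.2], [0.22, 2.44], [-1.43, 4.57], [0, 2.65], [-2.85, 2.85]. Speed limits (rad/s): [2.79, 2.79, 3.14, 3.14, 3.14, 3.14].

## Interface

Orientations are given as a unit quaternion [x, y, z, w].
In Python, from rig import robot gives the robot as it stands.
- The arm moves only by the shell command python3 -m creep 'ROWS' [FORCE]. ROWS is JSON, a list of rows, each a list of 3 entries, a list of its own where there are three numbers: the shift along the tool's x, y, z in mm, then the turn about the tool's y in rad, then the opening, from 0 (shut) to 1 (fully open). A call has 1 to 8 rows; each row shifts and turns the commanded pose from where the row before left it, along the tool's axes as they then stand; what a row does not reach is not made up. A row lasts 1/10 s, in which the tool goes at most 50 mm and 8.59 degrees, less where a joint would pass 70% of its speed; a pose out of reach is approached as far as the arm can. A call with a gripper value outside its range is refused whole. The fingers move at their own pace and stop on an object; FORCE is the grip in N (left out, the last holds). Time passes only in rows, so rows that do not move let the fingers close. It gives the time, the measured TCP pose, the force and the opening at its end, in the units of the state.
- robot.get_obs(): the state, without advancing time (a new reading comes with each control period).
- robot.camera(name): name is "side" or "top" or "wrist"; returns a dict with "pixels" (400x640x3 uint8, red, green, blue), "fx", "fy", "cx", "cy" (pixels), "position" and "rotation" of the camera in the world. Camera axes: x right, y up, looking along -z (the intrinsics and any distortion apply to the point x, -y, -z); pixel columns grow to the right and rows downward; lengths in m; the calibration is good to about 2 mm. A picture is of the moment at which its call begins. There is no depth.
- robot.hand_in(): hands the job in, once; it reports no verdict.
The state is a dict: "time": time; "q": joint angles; "joint_velocities": joint speeds; "joint_torque": joint torques, N m; "position": TCP position; "tool_rot": TCP orientation; "ft_force": force on the tool from outside, world axes, zero at the start; "moment": the same for the moment, N m; "grip_width": finger opening in m.
Only numpy, scipy, OpenCV 4.12 (cv2) and the standard library are available. Lean on these libraries where they do the work, as an engineer would, in place of code of your own. Each camera call takes 0.05 s, during which the arm holds its last target.

## Task

Change over the small X-ray stand: move the blue-capped pots, which are done, from the plate's tray to the white tray, and stand every yellow-capped pot upright on the plate's tray in their place. Push the star wheel round, spoke by spoke, until the plate is at the distance marked on the tape in the colour of the card on the clipboard, then check it: pull the tape out until that mark is just at the tape's mouth, its tab then level with the plate's red pointer, hold it there for two seconds, and ease it all the way home without letting it snap back. Pots may be moved before or after the check; leave everything else where it is.

Things in the scene. Friction and masses are not known exactly. Their poses are not given: they have to be found in the camera images.
- stand: the X-ray stand, fixed to the table; origin on the table top, x axis away from the robot, y axis along its rail towards the generator (yawed up to 0.08 rad). From +y to -y: plinth with white generator (to 280 mm high) and black collimator (front 465 mm from the wheel hub), plate carriage on a 16 mm high rail bed, gearbox with star wheel. The points and joints below use these axes
- tape (a joint): how far the sprung tape has been pulled out, m: 0 home, grows as the tab moves along the stand's -y; stop at 0.245. A spring pulls it home with 3.6 N at 0, rising to 5.1 N when fully out. Distance from the tape mouth to the front of the tab = 0.040 + this value
- tape_mouth (a point): the slot in the black tape case from which the yellow blade comes, 35 mm above the table. The case is 60 mm wide; it and the plinth behind it are at most 56 mm high (for 40 mm behind the mouth; the collimator begins 45 mm behind it)
- tape_end (a point): front (-y) face of the red pull tab, at the height of the blade (35 mm). The blade carries a green mark 180 mm and an orange mark 260 mm behind this face (middle of each 5 mm mark): a mark is at the mouth when joint tape is 0.140 (green) or 0.220 (orange)
- tape_grip (a point): point to grip on the red pull tab: the middle of the tab, 20 mm below its top. The tab stands upright on the end of the blade, 12 mm thick along the stand's y, 20 mm wide along x, from 34 to 100 mm above the table; this point is 80 mm above the table and 6 mm behind tape_end
- carriage (a joint): position of the plate carriage on the rail, m, 0 to 0.11; grows as the plate moves away from the generator (stand's -y). Geared to the star wheel, 16 mm per radian; it stays where it is left (9 N friction)
- plate_index (a point): the red pointer on the carriage's near side, level with the plate's front face (towards the generator). Its distance from tape_mouth along the stand's y is the plate distance: 180 mm wanted for a green card, 260 mm for an orange card. The black plate is 180 x 16 x 130 mm, top 163 mm above the table; its near edge is 55 mm farther in x
- tray_mid (a point): centre of the floor of the steel tray on the carriage, 32.5 mm above the table; the axes are the stand's. Inside, the tray is 222 mm along x; along y it reaches from the plate's face (62 mm on the -y side) to a rim 59 mm on the +y side. Rims 4 mm thick and 7 mm high on the three open sides. Four pots fit in a row along x
- wheel (a joint): angle of the star wheel, rad, counter-clockwise from above; turning it counter-clockwise moves the plate away from the generator (62.5 rad per m of carriage). Light friction: about 3 to 4 N at a spoke; stays where it is left
- wheel_hub (a point): centre of the star wheel, fixed, at the spokes' mid-height, 75 mm above the table. Vertical axis; five steel spokes, 12 mm thick, 72 degrees apart, with 20 mm balls centred 72 mm from the axis; hub 44 mm in diameter, top 91 mm high. Gearbox below: 100 x 100 mm, top 45 mm high. Above 31 mm the carriage comes no nearer than 84 mm to the axis
- red_spoke (a point): ball at the end of the one spoke with a red ball, 72 mm from the hub (the other four balls are black)
- clip_spot (a point): the place under the steel clip on the wooden clipboard near the robot's left; the card lying here is the one that counts
- card_green: green plastic card, 85 x 60 x 3 mm, origin at the centre of its underside; either on the clipboard under the clip or on the grey card rest beside it. Fixed, not to be handled
- card_orange: orange plastic card, the same size; lies at the other of the two places
- pot1: clear specimen pot with a yellow screw cap, a straight cylinder 44 mm in diameter (cap 45 mm) and 52 mm tall, about 90 g; origin at the centre of its underside. Two to four yellow-capped pots are there; absent ones read None from the start
- pot2: clear specimen pot with a yellow screw cap, a straight cylinder 44 mm in diameter (cap 45 mm) and 52 mm tall, about 90 g; origin at the centre of its underside. Two to four yellow-capped pots are there; absent ones read None from the start
- pot3: clear specimen pot with a yellow screw cap, a straight cylinder 44 mm in diameter (cap 45 mm) and 52 mm tall, about 90 g; origin at the centre of its underside. Two to four yellow-capped pots are there; absent ones read None from the start
- pot4: clear specimen pot with a yellow screw cap, a straight cylinder 44 mm in diameter (cap 45 mm) and 52 mm tall, about 90 g; origin at the centre of its underside. Two to four yellow-capped pots are there; absent ones read None from the start
- blue1: the same pot with a blue cap, already X-rayed; one or two of them stand on the plate's tray at the start (an absent one reads None); origin at the centre of its underside
- blue2: the same pot with a blue cap, already X-rayed; one or two of them stand on the plate's tray at the start (an absent one reads None); origin at the centre of its underside
- done_mid (a point): centre of the floor (3 mm above the table) of the white done tray, which is fixed on the table near the wheel: 84 mm inside along its x, 159 mm along its y, walls 3 mm thick, rim 14 mm above the table. Its axes are within 0.12 rad of the world's. Room for two pots side by side along y
- forceps: steel forceps, 130 mm long, 8 mm high, lying on the table beyond the pots; leave them
- dish: steel bowl, 96 mm in diameter, 35 mm high, beyond the star wheel; leave it
Things that resemble listed ones, but are neither listed nor needed, are in the scene too. What is shaped like the pot4 but black, pink or turquoise is not meant.

How it is judged:
By the outcome, as a careful person would: the job done as asked, in the order asked, and still so for the second after the job is handed in, with the robot touching nothing.
Of pot1, pot2, pot3, pot4 only 2 to 4 are there at a start; the rules pass over those that are not, and their reading is None.
Of blue1, blue2 only 1 to 2 are there at a start; the rules pass over those that are not, and their reading is None.
At some moment in a run one of pot1, pot2, pot3, pot4 may be knocked a few centimetres aside while the robot is not near it.
It also fails if it takes over 210 s, if anything falls off the work surface, if the arm or the gripper's body presses on something with over 40 N, if the wrist force passes 120 N, or if a joint passes its speed limit or range.

## Working session

There is one attempt and no reset: what is moved stays moved. The work goes in short steps, Python scripts to look and compute and a shell command to move; the robot and the scene stay as the last step left them, time stands still between calls to the robot, and variables do not carry over. Pictures are saved under pics/ and viewed, and the job is handed in when it is done.

```bash
ls -la; mkdir -p pics; python3 - <<'E'
from rig import robot
import cv2,json
o=robot.get_obs()
for k,v in o.items(): print(k,v)
for n in ["side","top","wrist"]:
    c=robot.camera(n)
    cv2.imwrite(f"pics/a_{n}.png",c["pixels"][:,:,::-1])
    print(n,{k:v for k,v in c.items() if k!="pixels"})
E
```

```text
total 12
drwxr-xr-x  3 agent agent 4096 Dec  7 01:42 .
drwxr-xr-x 23 root  root  4096 Dec  7 01:42 ..
drwxr-xr-x  2 agent agent 4096 Dec  7 01:42 pics
time 0.0
q [ 9.22465538e-01  5.28446598e-01  1.43389056e+00 -9.32108143e-06
  1.18136425e+00 -1.78480109e-01]
joint_velocities [-0.00148005  0.0012744   0.00031788  0.00234807  0.00036823  0.00102339]
joint_torque [-7.43627988e-04 -4.40040386e+01 -1.76593119e+01  6.33063563e-02
  5.83057408e-02 -1.19723400e-04]
position [0.28249569 0.55670931 0.22158737]
tool_rot [ 0.60292389  0.36918808 -0.37057499 -0.60237623]
ft_force [ 0.41756642 -0.40975612  0.12060983]
moment [ 0.00982727 -0.04224192 -0.01226341]
grip_width 0.08699995039165208
side {'fx': 366.37689349805066, 'fy': 366.37689349805066, 'cx': 311.18382166703145, 'cy': 200.96428988689954, 'position': array([ 0.22663073, -0.75550842,  0.62656303]), 'rotation': array([ 0.45267618, -0.08477149, -0.16386157,  0.87238034])}
top {'fx': 497.64401848461233, 'fy': 497.64401848461233, 'cx': 319.6682221467029, 'cy': 196.09476421208876, 'position': array([ 0.39486934, -0.07787938,  1.34358409]), 'rotation': array([ 0.03163282, -0.03456089, -0.69931157,  0.71327991])}
wrist {'fx': 308.3123269792366, 'fy': 308.3123269792366, 'cx': 311.71301905348713, 'cy': 197.58538052902554, 'position': array([0.22146318, 0.58815796, 0.38340067]), 'rotation': array([-0.10858454, -0.06583817,  0.51920353,  0.84516414])}
```

View pics/a_side.png

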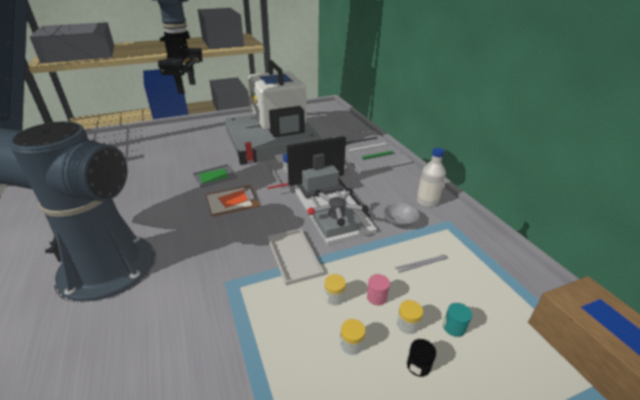

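View pics/a_top.png

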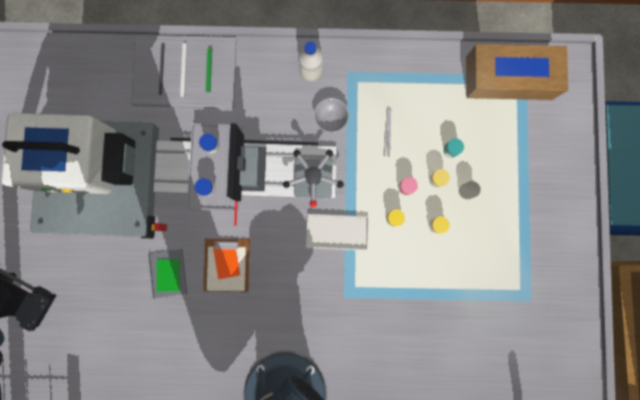

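View pics/a_wrist.png

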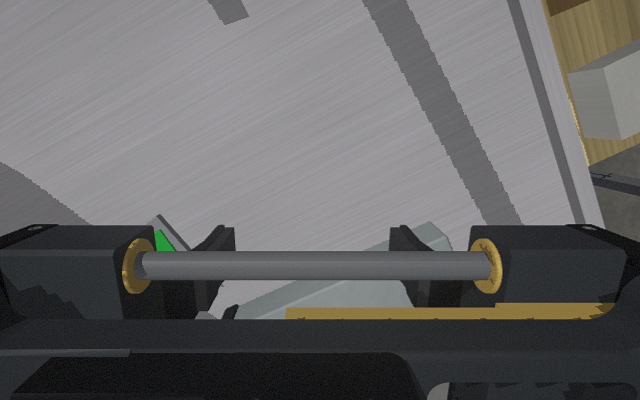

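The orange card is under the clip on the clipboard (top 228,262) and the green one is on the rest (167,275). There are three yellow caps (top 441,177; 397,217; 441,225) and two blue caps on the tray (208,142; 204,186). I'll zoom in next.

```bash
cat > h.py <<'E'
from rig import robot
import cv2,numpy as np
from scipy.spatial.transform import Rotation as R
def cam(n,save=None):
    c=robot.camera(n); 
    if save: cv2.imwrite("pics/"+save,c["pixels"][:,:,::-1])
    return c
def ray(c,u,v):
    d=np.array([(u-c["cx"])/c["fx"],-(v-c["cy"])/c["fy"],-1.0])
    return np.array(c["position"]),R.from_quat(c["rotation"]).apply(d)
def onz(c,u,v,z):
    p,d=ray(c,u,v); return p+d*(z-p[2])/d[2]
def proj(c,P):
    q=R.from_quat(c["rotation"]).inv().apply(np.array(P)-c["position"])
    return np.array([c["cx"]+c["fx"]*q[0]/-q[2], c["cy"]-c["fy"]*q[1]/-q[2]])
def blobs(c,lo,hi,amin=15):
    hsv=cv2.cvtColor(c["pixels"],cv2.COLOR_RGB2HSV)
    m=cv2.inRange(hsv,np.array(lo),np.array(hi))
    n,l,s,ce=cv2.connectedComponentsWithStats(m)
    return [(ce[i].round(1),s[i]) for i in range(1,n) if s[i][4]>=amin],m
def zoom(c,x0,y0,x1,y1,name,k=4):
    im=c["pixels"][y0:y1,x0:x1,::-1]
    cv2.imwrite("pics/"+name,cv2.resize(im,None,fx=k,fy=k,interpolation=cv2.INTER_CUBIC))
Y=((20,120,90),(33,255,255)); B=((105,130,60),(125,255,255)); RD=((0,150,90),(6,255,255)); G=((50,120,60),(75,255,255)); OR=((4,180,150),(12,255,255))
E
python3 - <<'E'
from h import *
t=cam("top","b_top.png"); s=cam("side")
zoom(t,140,110,340,260,"z1.png",4); zoom(t,300,80,500,260,"z2.png",4)
zoom(s,190,70,390,250,"z3.png",4)
for n,r in [("Y",Y),("B",B),("R",RD)]:
    for nm,c in (("top",t),("side",s)):
        for b in blobs(c,*r,amin=8)[0]: print(n,nm,b[0],b[1], onz(c,*b[0],0.052).round(4))
E
```

```text
Y top [440.1 177.3] [433 170  15  15 175] [ 0.572  -0.3965  0.052 ]
Y top [ 66.4 190.3] [ 62 189  10   4  27] [0.5182 0.5774 0.052 ]
Y top [395.6 217.5] [388 210  16  16 211] [ 0.4643 -0.2804  0.052 ]
Y top [440.3 224.4] [432 217  17  16 209] [ 0.4487 -0.3966  0.052 ]
Y top [152.2 226.9] [151 224   3   7  13] [0.4275 0.3496 0.052 ]
Y side [254.6  98.3] [254  96   2   6   9] [0.5763 0.8496 0.052 ]
Y side [334.6 283.8] [325 275  20  19 309] [ 0.4597 -0.289   0.052 ]
Y side [410.7 311.2] [400 301  23  22 402] [ 0.5667 -0.4045  0.052 ]
Y side [352.6 330.9] [341 319  24  25 454] [ 0.4439 -0.4033  0.052 ]
B top [309.9  47.4] [305  42  11  12 107] [ 0.9161 -0.048   0.052 ]
B top [521.9  66.5] [496  58  53  18 906] [ 0.8756 -0.6167  0.052 ]
B top [622.7 103. ] [607 102  33   3  91] [ 0.7812 -0.8836  0.052 ]
B top [ 46.  135.1] [ 25 128  43  15 527] [0.6629 0.6406 0.052 ]
B top [207.6 141.7] [200 134  17  17 221] [0.654  0.2155 0.052 ]
B top [ 43.8 159.5] [ 23 150  43  20 810] [0.598  0.6418 0.052 ]
B top [203.  186.4] [195 178  17  17 226] [0.5355 0.2227 0.052 ]
B top [625.4 228.4] [611 225  29   8 172] [ 0.4478 -0.8782  0.052 ]
B side [163.4  94.4] [ 144   70   43   48 1406] [0.1946 1.0548 0.052 ]
B side [437.9 151.6] [433 148  11   8  77] [1.0244 0.1189 0.052 ]
B side [285.4 157.4] [284 154   4   8  25] [0.5334 0.2666 0.052 ]
B side [615.2 323.4] [ 583  300   57   54 1150] [ 0.9028 -0.5649  0.052 ]
R top [313.  203.5] [311 201   5   6  24] [ 0.4965 -0.0651  0.052 ]
R top [235.3 212.1] [235 202   2  22  24] [0.4701 0.1362 0.052 ]
R top [159.8 226.7] [155 224  11   6  61] [0.4284 0.33   0.052 ]
R side [248.8 151.5] [247 144   5  15  56] [0.4314 0.3511 0.052 ]
R side [310.6 210.7] [309 209   5   5  18] [ 0.5047 -0.0359  0.052 ]
```

View pics/z1.png

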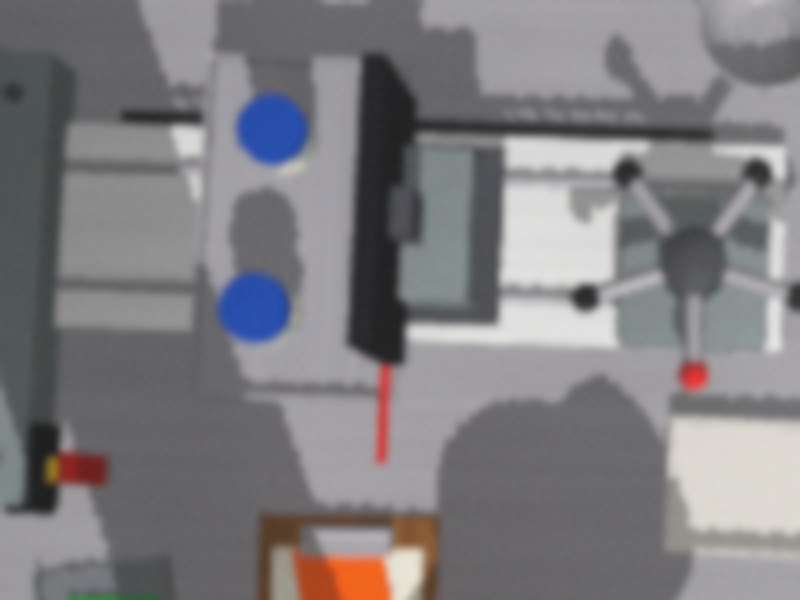

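View pics/z2.png

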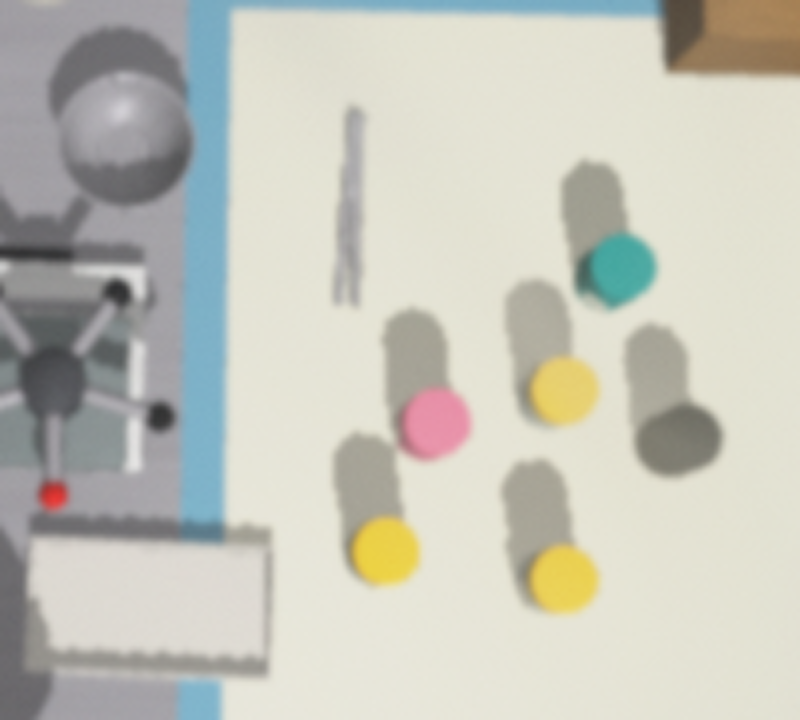

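View pics/z3.png

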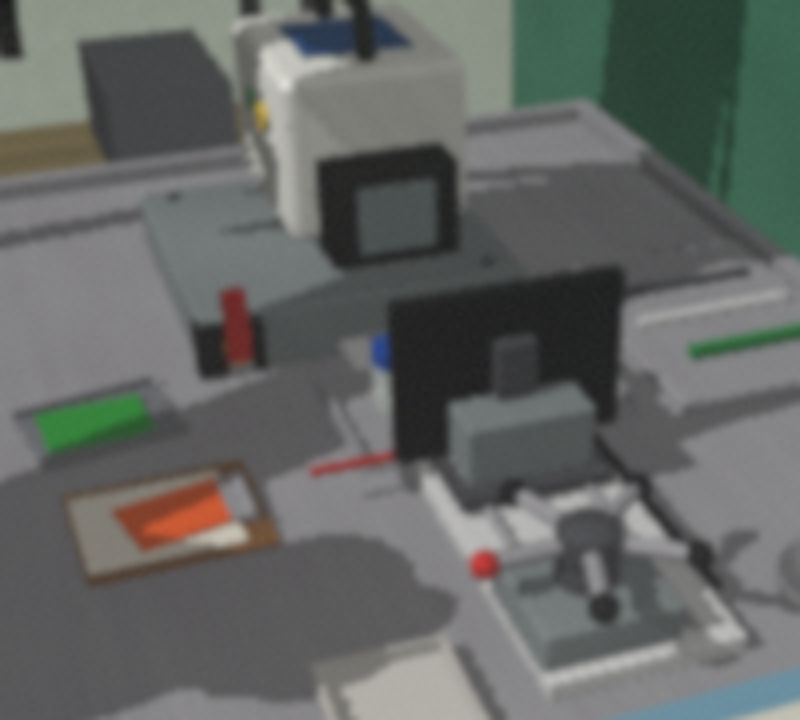

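```bash
cat >> h.py <<'E'
def plan(P,yaw=None,o=None):
    """TCP target -> tool-frame shift (mm) and turn; yaw=direction angle (world) of tool x axis"""
    o=o or robot.get_obs(); Rm=R.from_quat(o["tool_rot"]).as_matrix()
    print("tool x",Rm[:,0].round(3),"y",Rm[:,1].round(3),"z",Rm[:,2].round(3),"pos",np.round(o["position"],4),"q6",round(o["q"][5],2))
    M=Rm
    if yaw is not None:
        cur=np.arctan2(Rm[1,0],Rm[0,0]); 
        for d in (yaw-cur,yaw-cur+np.pi):
            d=(d+np.pi)%(2*np.pi)-np.pi; print("yaw turn (about tool y) %.3f"%(-d), "final q6? ")
        d=(yaw-cur+np.pi)%(2*np.pi)-np.pi
        M=R.from_rotvec([0,0,d]).as_matrix()@Rm
    print("shift after turn", (M.T@(np.array(P)-o["position"])*1000).round(1))
E
python3 - <<'E'
from h import *
t=cam("top"); s=cam("side")
plan([.6,.2,.2],0)
# tri-angulate
def tri(a,b):
    (p1,d1),(p2,d2)=ray(t,*a),ray(s,*b)
    A=np.stack([d1,-d2],1); k=np.linalg.lstsq(A,p2-p1,rcond=None)[0]
    a1=p1+k[0]*d1;a2=p2+k[1]*d2; return ((a1+a2)/2).round(4),round(float(np.linalg.norm(a1-a2)),4)
print("red ball",tri((313,203.5),(310.6,210.7)))
# pointer tip: z1 (382,460)->  z3 (312,472)
print("tip",tri((140+382/4,110+461/4),(190+312/4,70+472/4)))
# tab top centre z1 (90,468)?; z3 (234,292)
print("tabtop",tri((140+96/4,110+470/4),(190+234/4,70+293/4)))
z1=lambda x,y:(140+x/4-.4,110+y/4-.4)
print("spoke balls", [onz(t,*z1(*p),0.075).round(4) for p in [(694,376),(585,297),(627,171),(757,173),(800,298)]])
print("hub",onz(t,*z1(693,262),0.091))
print("tip",onz(t,*z1(381,461),0.035),"tip base",onz(t,*z1(387,366),0.035))
z2=lambda x,y:(300+x/4-.4,80+y/4-.4)
print("tray corners",[onz(t,*z2(*p),0.014).round(4) for p in [(30,535),(272,545),(268,658),(28,668)]])
print("plate top corners",[onz(t,*z1(*p),0.163).round(4) for p in [(358,55),(383,55),(347,343),(383,362)]])
print("tray rim corners",[onz(t,*z1(*p),0.0395).round(4) for p in [(217,52),(195,395)]])
E
```

```text
tool x [ 0.453  0.892 -0.001] y [-0. -0. -1.] z [-0.892  0.453  0.   ] pos [0.2828 0.5571 0.2223] q6 -0.18
yaw turn (about tool y) 1.101 final q6? 
yaw turn (about tool y) -2.041 final q6? 
shift after turn [ 317.2   22.  -357.1]
red ball (array([ 0.4941, -0.0651,  0.0752]), 0.0012)
tip (array([0.4367, 0.1374, 0.0338]), 0.0001)
tabtop (array([0.4248, 0.3025, 0.106 ]), 0.0009)
spoke balls [array([ 0.4945, -0.0656,  0.075 ]), array([0.5439, 0.0054, 0.075 ]), array([ 0.6262, -0.0196,  0.075 ]), array([ 0.6267, -0.1035,  0.075 ]), array([ 0.546 , -0.1325,  0.075 ])]
hub [ 0.56572223 -0.06357278  0.091     ]
tip [0.43757651 0.13899426 0.035     ] tip base [0.50017384 0.13726128 0.035     ]
tray corners [array([ 0.4728, -0.0495,  0.014 ]), array([ 0.4693, -0.2114,  0.014 ]), array([ 0.394 , -0.2095,  0.014 ]), array([ 0.3843, -0.0501,  0.014 ])]
plate top corners [array([0.6777, 0.1403, 0.163 ]), array([0.6781, 0.1253, 0.163 ]), array([0.5031, 0.1405, 0.163 ]), array([0.4922, 0.1187, 0.163 ])]
tray rim corners [array([0.7074, 0.2571, 0.0395]), array([0.4782, 0.2616, 0.0395])]
```

```bash
python3 -m creep '[[[0,0,0],0.14,1],[[0,0,0],0.14,1],[[0,0,0],0.14,1],[[0,0,0],0.14,1],[[0,0,0],0.14,1],[[0,0,0],0.14,1],[[0,0,0],0.14,1],[[0,0,0],0.145,1]]' 20; python3 - <<'E'
from h import *
t=cam("top")
for b in blobs(t,*B)[0]:
    P=onz(t,*b[0],0.0845)
    if .45<P[0]<.75 and .1<P[1]<.3: print(P.round(4)); plan([P[0],P[1],.2])
E
```

```text
time: 1.15
position: [0.2828, 0.5572, 0.2225]
tool_rot: [0.707, -0.011, 0.011, -0.707]
ft_force: [-0.3, -0.5, 0.1]
grip_width: 0.0874
[0.6475 0.2082 0.0845]
tool x [ 0.999 -0.034  0.   ] y [ 0.  0. -1.] z [0.034 0.999 0.   ] pos [0.2829 0.5573 0.2225] q6 0.96
shift after turn [ 376.2   22.5 -336.6]
[0.532  0.2152 0.0845]
tool x [ 0.999 -0.034  0.   ] y [ 0.  0. -1.] z [0.034 0.999 0.   ] pos [0.2829 0.5573 0.2225] q6 0.96
shift after turn [ 260.5   22.5 -333.5]
```

```bash
python3 -m creep '[[[32,0,-38],0,1],[[32,0,-38],0,1],[[32,0,-38],0,1],[[32,0,-38],0,1],[[32,0,-38],0,1],[[32,0,-38],0,1],[[32,0,-38],0,1],[[32,0,-38],0,1]]'; python3 -m creep '[[[4,0,-28],0,1],[[0,0,0],0,1],[[0,0,0],0,1]]'; python3 - <<'E'
from h import *
w=cam("wrist","c_w.png"); plan([.532,.2152,.2])
for b in blobs(w,*B,amin=60)[0]: print(b[0],b[1],onz(w,*b[0],0.0845).round(4))
for b in blobs(w,*RD,amin=20)[0]: print(b[0],b[1],onz(w,*b[0],0.035).round(4))
E
```

```text
time: 2.0
position: [0.5326, 0.2455, 0.2227]
tool_rot: [-0.707, 0.007, -0.008, 0.707]
ft_force: [1.2, 0.5, 0.4]
grip_width: 0.0868
time: 2.3
position: [0.5348, 0.2188, 0.2225]
tool_rot: [-0.707, 0.009, -0.008, 0.707]
ft_force: [-0.2, 0.2, 0.3]
grip_width: 0.0869
tool x [ 1.    -0.023 -0.   ] y [-0.     0.001 -1.   ] z [0.023 1.    0.001] pos [0.5344 0.2197 0.2225] q6 0.22
shift after turn [-2.3 22.5 -4.5]
[308.7 188.4] [ 287  167   44   44 1501] [0.5318 0.2191 0.0845]
[422.5 191.7] [ 400  170   47   44 1592] [0.6454 0.2131 0.0845]
[194.2  78.8] [174  69  44  20 641] [0.4122 0.3302 0.035 ]
[258.3 243.9] [235 242  51   5 224] [0.4677 0.1399 0.035 ]
```

View pics/c_w.png

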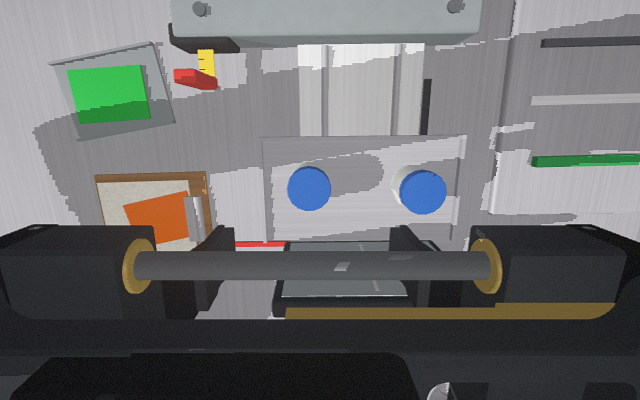

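Wrist view: blue caps at (309,188) and (422,192), tab at (194,79), tape at (205,50), pointer at (258,244), and the tray rim spans columns 263–467. I'll pick the near blue pot first.

```bash
python3 -m creep '[[[-2.5,45,-1],0,0.85],[[0,45,0],0,0.85],[[0,45,0],0,0.85],[[0,30,0],0,0.85],[[0,10,0],0,0.85],[[0,0,0],0,0.85]]' 20; python3 - <<'E'
from h import *
plan([.5318,.2185,.0475])
E
```

```text
time: 2.95
position: [0.531, 0.2193, 0.0464]
tool_rot: [0.707, -0.009, 0.007, -0.707]
ft_force: [0.6, 0.3, -0.2]
grip_width: 0.0738
tool x [ 1.    -0.022 -0.003] y [-0.003 -0.    -1.   ] z [ 0.022  1.    -0.   ] pos [0.531  0.2193 0.0464] q6 0.22
shift after turn [ 0.8 -1.1 -0.8]
```

```bash
python3 -m creep '[[[0,0,0],0,0],[[0,0,0],0,0],[[0,0,0],0,0],[[0,0,0],0,0],[[0,0,0],0,0],[[0,0,0],0,0]]' 20; python3 -m creep '[[[0,-20,0],0,0],[[0,-40,0],0,0],[[0,-50,0],0,0],[[0,-50,0],0,0],[[0,-15,0],0,0],[[0,0,0],0,0]]'; python3 - <<'E'
from h import *
plan([.43,-.092,.2],np.pi/2)
w=cam("wrist","c_w2.png")
# tray rim
for p in [(263,137),(467,137),(272,236),(205,50)]: pass
t=cam("top"); zoom(t,290,190,390,260,"dt.png",8)
E
```

```text
time: 3.55
position: [0.5326, 0.2182, 0.0483]
tool_rot: [-0.707, 0.008, -0.009, 0.707]
ft_force: [-1.5, 0.1, 4.6]
grip_width: 0.0432
time: 4.15
position: [0.5342, 0.2186, 0.2258]
tool_rot: [-0.707, 0.006, -0.011, 0.708]
ft_force: [0.3, -0.4, -1.1]
grip_width: 0.0435
tool x [ 1.    -0.024  0.007] y [ 0.007  0.001 -1.   ] z [0.024 1.    0.002] pos [0.5342 0.2186 0.2258] q6 0.22
yaw turn (about tool y) -1.595 final q6? 
yaw turn (about tool y) 1.547 final q6? 
shift after turn [-310.7   23.7  104.2]
```

View pics/c_w2.png

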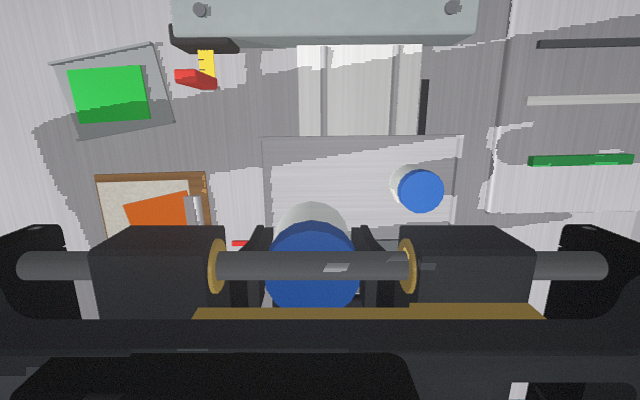

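View pics/dt.png

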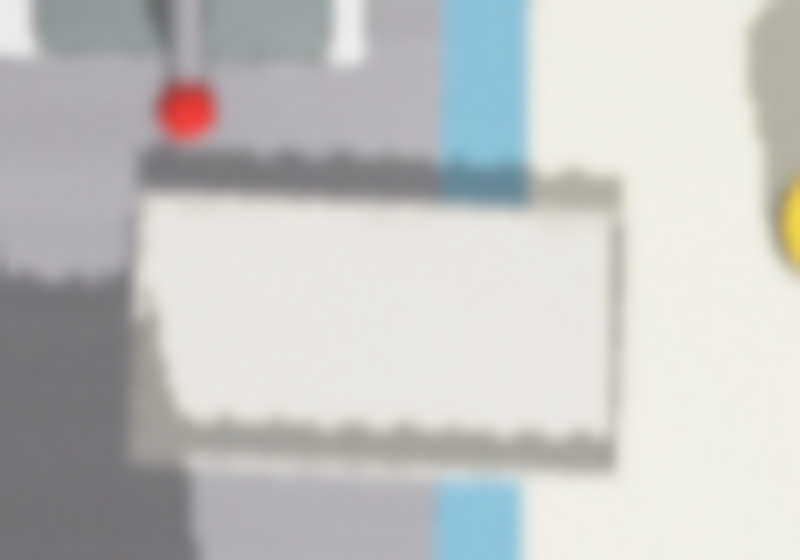

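```bash
python3 - <<'E'
from h import *
t=cam("top"); C=[onz(t,290+u/8-.4,190+v/8-.4,.014) for u,v in [(140,192),(622,210),(612,475),(128,465)]]
print(np.round(C,4),np.mean(C,0).round(4))
E
python3 -m creep '[[[-14,0,-45],0,0],[[-14,0,-45],0,0],[[-14,0,-45],0,0],[[-14,0,-45],0,0],[[-14,0,-45],0,0],[[-14,0,-45],0,0],[[-14,0,-44],0,0],[[0,0,0],-0.14,0]]'; python3 -m creep '[[[0,0,0],-0.145,0],[[0,0,0],-0.145,0],[[0,0,0],-0.145,0],[[0,0,0],-0.145,0],[[0,0,0],-0.145,0],[[0,0,0],-0.145,0],[[0,0,0],-0.145,0],[[0,0,0],-0.145,0]]';  python3 -m creep '[[[0,0,0],-0.14,0],[[0,0,0],-0.14,0],[[0,0,0],0,0]]'; python3 - <<'E'
from h import *
plan([.43,-.092,.019],np.pi/2+.02)
w=cam("wrist","d_w.png")
E
```

```text
[[ 0.4721 -0.0495  0.014 ]
 [ 0.4693 -0.2107  0.014 ]
 [ 0.3811 -0.2083  0.014 ]
 [ 0.3813 -0.0475  0.014 ]] [ 0.4259 -0.129   0.014 ]
time: 5.1
position: [0.4246, -0.0978, 0.2207]
tool_rot: [-0.706, -0.038, 0.041, 0.706]
ft_force: [-0.1, 1.0, -1.2]
grip_width: 0.0439
time: 5.9
position: [0.4254, -0.0927, 0.2205]
tool_rot: [-0.565, -0.422, 0.424, 0.568]
ft_force: [-1.0, -0.3, -1.1]
grip_width: 0.0434
time: 6.2
position: [0.4256, -0.0928, 0.2207]
tool_rot: [-0.502, -0.496, 0.497, 0.505]
ft_force: [0.4, 0.5, -0.4]
grip_width: 0.0432
tool x [0.015 1.    0.002] y [-0.004  0.002 -1.   ] z [-1.     0.015  0.004] pos [ 0.4256 -0.0928  0.2207] q6 -2.03
yaw turn (about tool y) -0.035 final q6? 
yaw turn (about tool y) 3.106 final q6? 
shift after turn [  0.3 201.7  -5.3]
```

View pics/d_w.png

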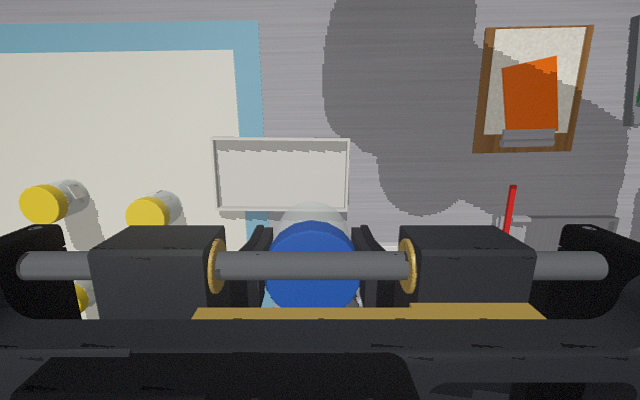

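```bash
python3 - <<'E'
from h import *
w=cam("wrist")
C=[onz(w,u,v,.014) for u,v in [(213,138),(349,139),(347,210),(218,210)]]
print(np.round(C,4),np.mean(C,0).round(4))
E
```

```text
[[ 0.3781 -0.2075  0.014 ]
 [ 0.382  -0.0475  0.014 ]
 [ 0.4693 -0.0489  0.014 ]
 [ 0.4664 -0.2098  0.014 ]] [ 0.4239 -0.1284  0.014 ]
```

```bash
python3 -m creep '[[[0,45,0],0,0],[[0,45,0],0,0],[[0,45,0],0,0],[[0,40,0],0,0],[[0,15,0],0,0],[[0,8,0],0,0],[[0,3,0],0,0],[[0,0,0],0,0]]'; python3 -m creep '[[[0,0,0],0,0.7],[[0,0,0],0,0.7],[[0,0,0],0,0.7],[[0,0,0],0,0.7]]'; python3 -m creep '[[[0,-40,0],0,0.7],[[0,-50,0],0,0.7],[[0,-50,0],0,0.7],[[0,-50,0],0,0.7],[[0,-10,0],0,1],[[0,0,0],0,1]]';python3 - <<'E'
from h import *
w=cam("wrist","d_w2.png")
plan([.645,.213,.2],-.024)
for b in blobs(w,*B,amin=60)[0]: print(b[0],b[1],onz(w,*b[0],0.055).round(4))
E
```

```text
time: 7.1
position: [0.4272, -0.0935, 0.0217]
tool_rot: [0.504, 0.496, -0.496, -0.504]
ft_force: [0.4, -0.3, -1.8]
grip_width: 0.0436
time: 7.5
position: [0.4272, -0.0935, 0.0221]
tool_rot: [0.504, 0.496, -0.496, -0.503]
ft_force: [0.7, 0.0, -0.1]
grip_width: 0.0593
time: 8.1
position: [0.4279, -0.0938, 0.2235]
tool_rot: [0.506, 0.497, -0.496, -0.502]
ft_force: [-0.2, -0.2, -0.1]
grip_width: 0.0701
tool x [ 0.015  1.    -0.   ] y [ 0.001 -0.    -1.   ] z [-1.     0.015 -0.001] pos [ 0.4265 -0.0932  0.2217] q6 -2.03
yaw turn (about tool y) 1.580 final q6? 
yaw turn (about tool y) -1.562 final q6? 
shift after turn [211.1  21.3 311.4]
[312.3 180.5] [ 293  161   39   40 1245] [ 0.4269 -0.0933  0.055 ]
```

View pics/d_w2.png

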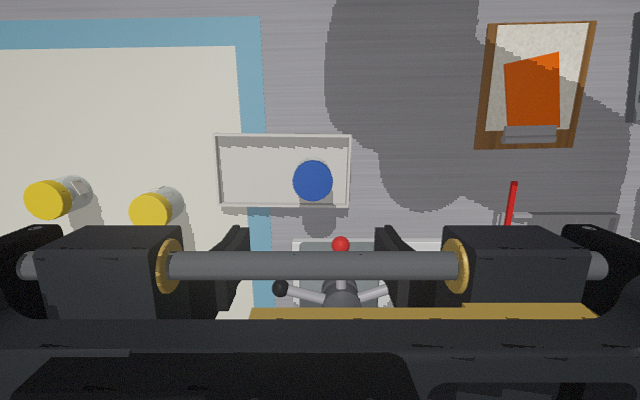

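```bash
python3 -m creep '[[[0,0,0],0.145,1],[[0,0,0],0.145,1],[[0,0,0],0.145,1],[[0,0,0],0.145,1],[[0,0,0],0.145,1],[[0,0,0],0.145,1],[[0,0,0],0.145,1],[[0,0,0],0.145,1]]'; python3 -m creep '[[[0,0,0],0.14,1],[[0,0,0],0.14,1],[[0,0,0],0.14,1]]' ; python3 -m creep '[[[26,0,39],0,1],[[26,0,39],0,1],[[26,0,39],0,1],[[26,0,39],0,1],[[26,0,39],0,1],[[26,0,39],0,1],[[26,0,39],0,1],[[26,0,38],0,1]]'; python3 -m creep '[[[0,0,0],0,1],[[0,0,0],0,1]]'; python3 - <<'E'
from h import *
w=cam("wrist","e_w.png")
for b in blobs(w,*B,amin=60)[0]: 
  P=onz(w,*b[0],0.0845); print(b[0],b[1],P.round(4)); plan([P[0],P[1],.0475],-.024)
E
```

```text
time: 8.95
position: [0.425, -0.0925, 0.2188]
tool_rot: [-0.692, -0.135, 0.139, 0.695]
ft_force: [0.0, 0.4, 0.1]
grip_width: 0.087
time: 9.25
position: [0.425, -0.0925, 0.2188]
tool_rot: [-0.706, 0.013, -0.008, 0.708]
ft_force: [-1.3, 0.4, -0.8]
grip_width: 0.0867
time: 10.05
position: [0.6413, 0.2141, 0.2171]
tool_rot: [0.708, -0.011, 0.006, -0.707]
ft_force: [-0.7, 0.5, 0.3]
grip_width: 0.0873
time: 10.25
position: [0.6405, 0.213, 0.2173]
tool_rot: [0.708, -0.01, 0.005, -0.706]
ft_force: [-0.4, -0.5, -0.6]
grip_width: 0.0875
[319.9 189.8] [ 298  168   45   45 1546] [0.6477 0.2126 0.0845]
tool x [ 1.    -0.024 -0.007] y [-0.007 -0.002 -1.   ] z [ 0.024  1.    -0.002] pos [0.6402 0.212  0.218 ] q6 0.18
yaw turn (about tool y) 0.000 final q6? 
yaw turn (about tool y) -3.141 final q6? 
shift after turn [  8.6 170.4   1. ]
```

View pics/e_w.png

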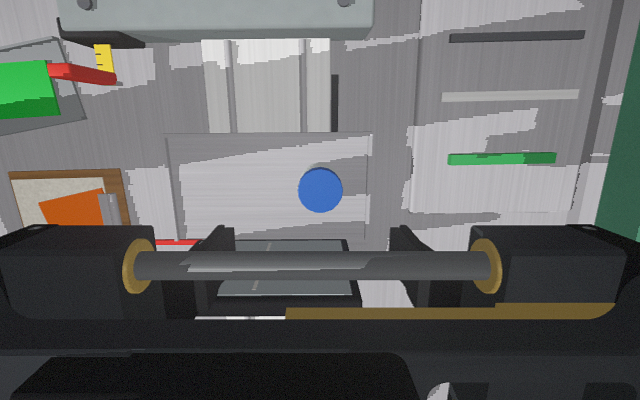

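```bash
python3 - <<'E'
from h import *
w=cam("wrist")
for p in [(165,134),(372,134),(180,238),(370,238)]: print(p,onz(w,*p,.0395).round(4))
E
python3 -m creep '[[[7.5,45,0],0,0.85],[[0,45,0],0,0.85],[[0,45,0],0,0.85],[[0,25,0],0,0.85],[[0,9,0],0,0.85],[[0,0,0],0,0.85]]' 20;  python3 -m creep '[[[0,0,0],0,0],[[0,0,0],0,0],[[0,0,0],0,0],[[0,0,0],0,0],[[0,0,0],0,0],[[0,0,0],0,0]]' 20; python3 -m creep '[[[0,-20,0],0,0],[[0,-40,0],0,0],[[0,-50,0],0,0],[[0,-50,0],0,0],[[0,-15,0],0,0],[[0,0,0],0,0]]'; python3 - <<'E'
from h import *
plan([.425,-.167,.2])
E
```

```text
(165, 134) [0.481  0.2666 0.0395]
(372, 134) [0.7054 0.2615 0.0395]
(180, 238) [0.4814 0.1456 0.0395]
(370, 238) [0.7062 0.1411 0.0395]
time: 10.95
position: [0.6484, 0.211, 0.0512]
tool_rot: [0.707, -0.01, 0.008, -0.707]
ft_force: [0.5, 0.6, -0.3]
grip_width: 0.0743
time: 11.55
position: [0.6498, 0.2126, 0.0535]
tool_rot: [-0.707, 0.008, -0.009, 0.707]
ft_force: [-1.7, -0.1, 5.6]
grip_width: 0.044
time: 12.15
position: [0.6519, 0.2128, 0.2315]
tool_rot: [-0.707, 0.006, -0.011, 0.708]
ft_force: [0.5, 1.0, -0.2]
grip_width: 0.044
tool x [ 1.    -0.024  0.008] y [ 0.008  0.001 -1.   ] z [0.024 1.    0.001] pos [0.6519 0.2128 0.2315] q6 0.18
shift after turn [-218.1   29.2 -385.2]
```

```bash

python3 -m creep '[[[-24,0,-43],0,0],[[-24,0,-43],0,0],[[-24,0,-43],0,0],[[-24,0,-43],0,0],[[-24,0,-43],0,0],[[-24,0,-43],0,0],[[-24,0,-43],0,0],[[-24,0,-43],0,0]]'; python3 -m creep '[[[-26,0,-41],0,0],[[0,0,0],-0.14,0],[[0,0,0],-0.145,0],[[0,0,0],-0.145,0],[[0,0,0],-0.145,0],[[0,0,0],-0.145,0],[[0,0,0],-0.145,0],[[0,0,0],-0.145,0]]';  python3 -m creep '[[[0,0,0],-0.145,0],[[0,0,0],-0.145,0],[[0,0,0],-0.14,0],[[0,0,0],-0.14,0],[[0,0,0],0,0],[[0,0,0],0,0]]'; python3 - <<'E'
from h import *
plan([.425,-.167,.024],np.pi/2)
E
```

```text
time: 12.95
position: [0.447, -0.1276, 0.2256]
tool_rot: [-0.706, 0.01, -0.007, 0.708]
ft_force: [1.4, -0.3, -1.4]
grip_width: 0.0442
time: 13.75
position: [0.4212, -0.1664, 0.2255]
tool_rot: [-0.62, -0.336, 0.337, 0.623]
ft_force: [0.7, 0.8, -0.7]
grip_width: 0.0438
time: 14.35
position: [0.4217, -0.1667, 0.2263]
tool_rot: [-0.503, -0.495, 0.496, 0.505]
ft_force: [-0.1, 0.2, -1.1]
grip_width: 0.0439
tool x [0.018 1.    0.002] y [-0.002  0.002 -1.   ] z [-1.     0.018  0.002] pos [ 0.4217 -0.1667  0.2263] q6 -2.18
yaw turn (about tool y) -0.018 final q6? 
yaw turn (about tool y) 3.124 final q6? 
shift after turn [ -0.7 202.3  -3.8]
```

```bash
python3 -m creep '[[[0,45,-3],0,0],[[0,45,0],0,0],[[0,45,0],0,0],[[0,40,0],0,0],[[0,15,0],0,0],[[0,8,0],0,0],[[0,2,0],0,0],[[0,1,0],0,0]]'; python3 -m creep '[[[0,0,0],0,0.7],[[0,0,0],0,0.7],[[0,0,0],0,0.7],[[0,0,0],0,0.7]]'; python3 -m creep '[[[0,-40,0],0,0.7],[[0,-50,0],0,0.7],[[0,-50,0],0,0.7],[[0,-50,0],0,0.7],[[0,-10,0],0,1],[[0,0,0],0,1]]';python3 - <<'E'
from h import *
w=cam("wrist","f_w2.png")
for b in blobs(w,*B,amin=60)[0]: print(b[0],b[1],onz(w,*b[0],0.055).round(4))
t=cam("top","f_top.png")
for b in blobs(t,*Y,amin=60)[0]: print(b[0],onz(t,*b[0],0.052).round(4)); plan(onz(t,*b[0],0.2),-.024)
E
```

```text
time: 15.15
position: [0.426, -0.1676, 0.0269]
tool_rot: [0.504, 0.496, -0.496, -0.503]
ft_force: [-0.0, 0.2, -0.6]
grip_width: 0.044
time: 15.55
position: [0.4259, -0.1675, 0.0271]
tool_rot: [0.504, 0.496, -0.496, -0.503]
ft_force: [0.9, 0.8, 0.0]
grip_width: 0.0598
time: 16.15
position: [0.4265, -0.1679, 0.2286]
tool_rot: [0.506, 0.497, -0.496, -0.502]
ft_force: [-0.3, -0.5, 0.1]
grip_width: 0.0701
[312.5 180.5] [ 294  161   38   40 1210] [ 0.4266 -0.1674  0.055 ]
[378.3 179.7] [ 359  160   40   40 1253] [ 0.4267 -0.0945  0.055 ]
[440.  177.4] [ 0.5717 -0.3962  0.052 ]
tool x [0.015 1.    0.001] y [-0.002  0.001 -1.   ] z [-1.     0.015  0.002] pos [ 0.4246 -0.1666  0.2255] q6 -2.18
yaw turn (about tool y) 1.580 final q6? 
yaw turn (about tool y) -1.562 final q6? 
shift after turn [ 131.5   25.3 -190.1]
[440.1 224.3] [ 0.4489 -0.3961  0.052 ]
tool x [0.015 1.    0.001] y [-0.002  0.001 -1.   ] z [-1.     0.015  0.002] pos [ 0.4246 -0.1666  0.2255] q6 -2.18
yaw turn (about tool y) 1.580 final q6? 
yaw turn (about tool y) -1.562 final q6? 
shift after turn [  22.8   25.2 -192.6]
```

View pics/f_w2.png

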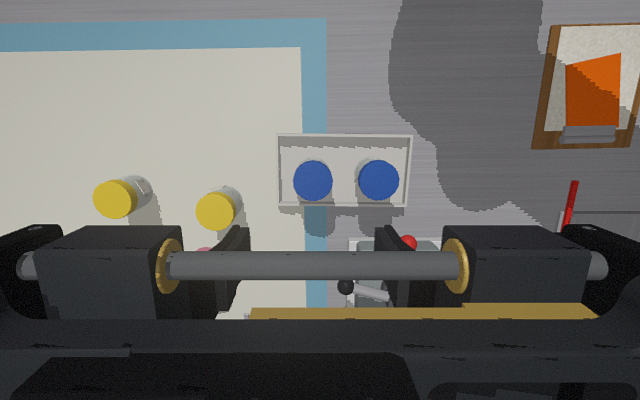

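View pics/f_top.png

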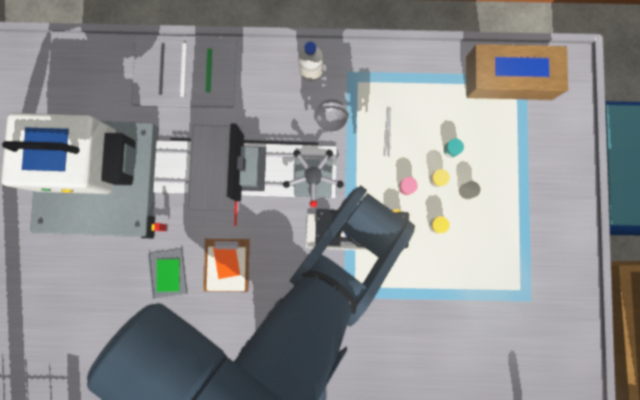

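```bash
python3 -m creep '[[[0,0,0],0.145,1],[[0,0,0],0.145,1],[[0,0,0],0.145,1],[[0,0,0],0.145,1],[[0,0,0],0.145,1],[[0,0,0],0.145,1],[[0,0,0],0.145,1],[[0,0,0],0.145,1]]'; python3 -m creep '[[[0,0,0],0.14,1],[[0,0,0],0.14,1],[[0,0,0],0.14,1],[[14,0,-38],0,1],[[14,0,-38],0,1],[[14,0,-38],0,1],[[0,0,0],0,1],[[0,0,0],0,1]]' ;  python3 - <<'E'
from h import *
w=cam("wrist","g_w.png")
for b in blobs(w,*Y,amin=60)[0]: 
  P=onz(w,*b[0],0.052); print(b[0],b[1],P.round(4)); 
  if b[1][4]>600: plan([P[0],P[1],.016],-.024)
E
```

```text
time: 17.05
position: [0.424, -0.1663, 0.2237]
tool_rot: [-0.692, -0.135, 0.139, 0.695]
ft_force: [-0.7, -0.5, 1.0]
grip_width: 0.0871
time: 17.85
position: [0.4634, -0.2818, 0.2235]
tool_rot: [-0.705, 0.011, -0.007, 0.709]
ft_force: [-0.6, 0.8, 1.0]
grip_width: 0.0872
[312.5 181.1] [ 293  161   40   41 1250] [ 0.4636 -0.2803  0.052 ]
tool x [ 1.    -0.025 -0.005] y [-0.005  0.005 -1.   ] z [0.025 1.    0.005] pos [ 0.4632 -0.2808  0.2239] q6 -0.73
yaw turn (about tool y) -0.001 final q6? 
yaw turn (about tool y) 3.141 final q6? 
shift after turn [  1.4 207.9  -0.4]
[126.5 277.3] [122 257  18  36 174] [ 0.2375 -0.3925  0.052 ]
[497.9 277.6] [491 260  11  33 116] [ 0.6815 -0.4026  0.052 ]
[301.5 285.3] [284 280  36  14 372] [ 0.4472 -0.4077  0.052 ]
[397.  285.2] [387 280  20  12 155] [ 0.562  -0.4101  0.052 ]
```

View pics/g_w.png

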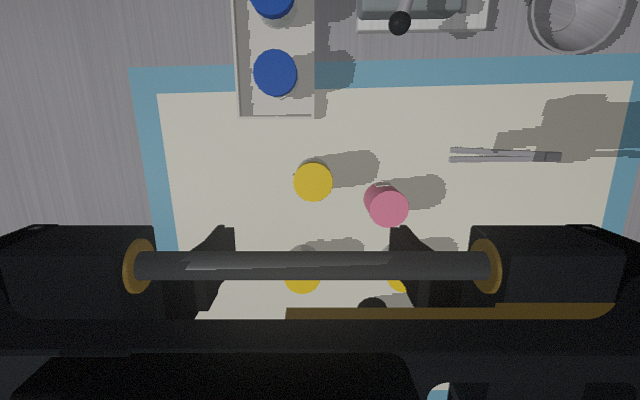

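```bash
python3 -m creep '[[[0,45,0],0,0.8],[[0,45,0],0,0.8],[[0,45,0],0,0.8],[[0,45,0],0,0.8],[[0,18,0],0,0.8],[[0,8,0],0,0.8],[[0,2,0],0,0.8],[[0,0,0],0,0.8]]' 20;  python3 -m creep '[[[0,0,0],0,0],[[0,0,0],0,0],[[0,0,0],0,0],[[0,0,0],0,0],[[0,0,0],0,0],[[0,0,0],0,0]]' 20; python3 -m creep '[[[0,-20,0],0,0],[[0,-45,0],0,0],[[0,-50,0],0,0],[[0,-50,0],0,0],[[0,-45,0],0,0],[[0,0,0],0,0]]'; python3 - <<'E'
from h import *
w=cam("wrist","g_w2.png")
plan([.672,.2,.2])
E
```

```text
time: 18.7
position: [0.4651, -0.282, 0.0192]
tool_rot: [0.707, -0.008, 0.008, -0.707]
ft_force: [0.8, -0.2, 0.4]
grip_width: 0.0695
time: 19.3
position: [0.4649, -0.2825, 0.0191]
tool_rot: [0.707, -0.008, 0.009, -0.707]
ft_force: [-1.1, 0.9, 5.9]
grip_width: 0.0439
time: 19.9
position: [0.4681, -0.2851, 0.235]
tool_rot: [0.71, -0.005, 0.012, -0.704]
ft_force: [0.5, 0.1, -0.5]
grip_width: 0.0439
tool x [ 1.    -0.024  0.006] y [ 0.006 -0.005 -1.   ] z [ 0.024  1.    -0.005] pos [ 0.4664 -0.2836  0.2317] q6 -0.73
shift after turn [193.8  30.3 488.6]
```

View pics/g_w2.png

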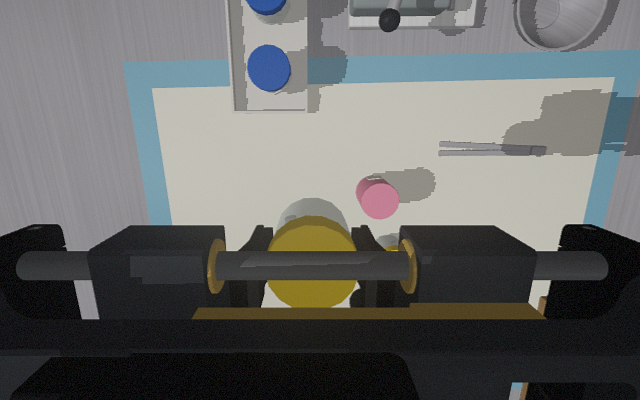

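```bash
python3 -m creep '[[[17,0,45],0,0],[[17,0,45],0,0],[[17,0,45],0,0],[[17,0,45],0,0],[[17,0,45],0,0],[[17,0,45],0,0],[[17,0,45],0,0],[[17,0,45],0,0]]'; python3 -m creep '[[[19,0,44],0,0],[[19,0,43],0,0],[[19,0,42],0,0],[[0,0,0],0,0],[[0,0,0],0,0]]'; python3 - <<'E'
from h import *
w=cam("wrist","h_w2.png")
plan([.672,.2,.0515])
E
```

```text
time: 20.75
position: [0.6083, 0.0763, 0.2257]
tool_rot: [-0.707, 0.01, -0.007, 0.707]
ft_force: [0.0, -0.6, -1.7]
grip_width: 0.0433
time: 21.25
position: [0.6679, 0.2028, 0.225]
tool_rot: [0.708, -0.01, 0.006, -0.707]
ft_force: [0.1, 0.5, -0.0]
grip_width: 0.0439
tool x [ 1.    -0.023 -0.005] y [-0.005 -0.001 -1.   ] z [ 0.023  1.    -0.001] pos [0.6679 0.2016 0.2256] q6 0.16
shift after turn [  5.1 174.1  -1.3]
```

View pics/h_w2.png

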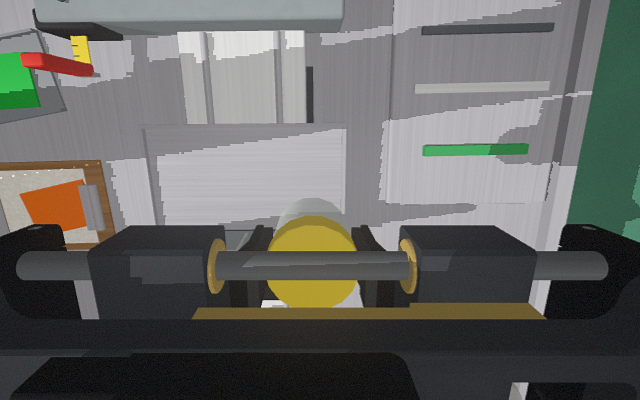

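```bash
python3 -m creep '[[[4,45,0],0,0],[[0,45,0],0,0],[[0,45,0],0,0],[[0,25,0],0,0],[[0,9,0],0,0],[[0,3,0],0,0],[[0,0,0],0,0],[[0,0,0],0,0]]'; python3 - <<'E'
from h import *
o=robot.get_obs(); print(o["position"],o["ft_force"])
E
```

```text
time: 22.1
position: [0.675, 0.2017, 0.0588]
tool_rot: [-0.707, 0.007, -0.01, 0.707]
ft_force: [0.3, 0.8, -0.5]
grip_width: 0.0437
[0.6750253  0.20166718 0.05877724] [ 0.29189644  0.79849156 -0.52668692]
```

```bash
python3 -m creep '[[[-4,3,0],0,0],[[0,2,0],0,0],[[0,1,0],0,0],[[0,0,0],0,0]]'; python3 -m creep '[[[0,0,0],0,0]]'
```

```text
time: 22.5
position: [0.6692, 0.2021, 0.0517]
tool_rot: [0.707, -0.008, 0.008, -0.707]
ft_force: [-3.6, -0.3, 4.2]
grip_width: 0.0438
time: 22.6
position: [0.6693, 0.2021, 0.0516]
tool_rot: [0.707, -0.008, 0.008, -0.707]
ft_force: [-3.3, 0.3, 5.3]
grip_width: 0.0434
```

```bash
python3 -m creep '[[[0,0,0],0,0.68],[[0,0,0],0,0.68],[[0,0,0],0,0.68],[[0,0,0],0,0.68]]'; python3 -m creep '[[[0,-30,0],0,0.68],[[0,-50,0],0,0.68],[[0,-50,0],0,0.68],[[0,-40,0],0,1],[[0,0,0],0,1]]';python3 - <<'E'
from h import *
w=cam("wrist","i_w.png")
for b in blobs(w,*Y,amin=60)[0]: print(b[0],b[1],onz(w,*b[0],0.0845).round(4))
plan([.449,-.3965,.22])
E
```

```text
time: 23.0
position: [0.6696, 0.2019, 0.0502]
tool_rot: [0.707, -0.008, 0.008, -0.707]
ft_force: [-0.1, 0.4, -0.5]
grip_width: 0.0581
time: 23.5
position: [0.6741, 0.2027, 0.2288]
tool_rot: [-0.706, 0.003, -0.014, 0.708]
ft_force: [0.7, 0.1, 0.6]
grip_width: 0.0681
[70.2 49.6] [ 59  37  22  28 432] [0.4613 0.336  0.0845]
[304.8 185.9] [ 283  164   44   44 1480] [0.6694 0.2045 0.0845]
[168.6 267.5] [159 239  26  55 633] [0.5195 0.1182 0.0845]
[455.  267.1] [439 239  26  55 621] [0.8314 0.1091 0.0845]
[436.9 312. ] [ 246  303  350   16 4209] [0.8159 0.0533 0.0845]
tool x [ 1.    -0.024  0.009] y [ 0.009  0.001 -1.   ] z [0.024 1.    0.001] pos [0.6719 0.2023 0.225 ] q6 0.16
shift after turn [-208.6    2.3 -604. ]
```

View pics/i_w.png

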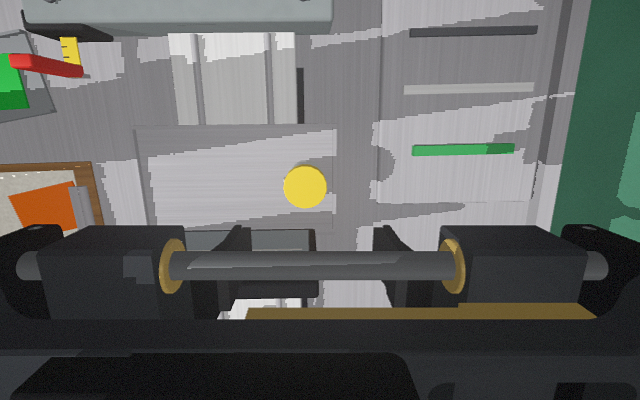

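```bash
python3 -m creep '[[[-16,0,-46],0,1],[[-16,0,-46],0,1],[[-16,0,-46],0,1],[[-16,0,-46],0,1],[[-16,0,-46],0,1],[[-16,0,-46],0,1],[[-16,0,-46],0,1],[[-16,0,-46],0,1]]'; python3 -m creep '[[[-16,0,-46],0,1],[[-16,0,-46],0,1],[[-16,0,-46],0,1],[[-16,0,-46],0,1],[[-16,0,-46],0,1],[[0,0,0],0,1],[[0,0,0],0,1]]'; python3 - <<'E'
from h import *
w=cam("wrist","j_w.png")
for b in blobs(w,*Y,amin=60)[0]: 
  P=onz(w,*b[0],0.052); print(b[0],b[1],P.round(4)); 
  if 600<b[1][4]<2000: plan([P[0],P[1],.016],-.024)
t=cam("top")
for b in blobs(t,*Y,amin=60)[0]: print(b[0],onz(t,*b[0],0.052).round(4))
E
```

```text
time: 24.35
position: [0.5307, -0.164, 0.2188]
tool_rot: [-0.707, 0.01, -0.007, 0.708]
ft_force: [1.0, -0.4, 0.0]
grip_width: 0.087
time: 25.05
position: [0.4458, -0.3912, 0.2186]
tool_rot: [-0.706, 0.01, -0.009, 0.708]
ft_force: [-0.6, 0.0, 0.2]
grip_width: 0.0868
[425.5 185. ] [ 404  165   44   41 1388] [ 0.5692 -0.3964  0.052 ]
tool x [ 1.    -0.025 -0.002] y [-0.002  0.004 -1.   ] z [0.025 1.    0.003] pos [ 0.4463 -0.3899  0.2189] q6 -0.88
yaw turn (about tool y) -0.001 final q6? 
yaw turn (about tool y) 3.141 final q6? 
shift after turn [123.4 202.6  -4.3]
[313.5 187.4] [ 294  167   40   41 1279] [ 0.4473 -0.3959  0.052 ]
tool x [ 1.    -0.025 -0.002] y [-0.002  0.004 -1.   ] z [0.025 1.    0.003] pos [ 0.4463 -0.3899  0.2189] q6 -0.88
yaw turn (about tool y) -0.001 final q6? 
yaw turn (about tool y) 3.141 final q6? 
shift after turn [  1.6 202.8  -6.7]
[126.6 278.4] [122 260  20  33 157] [ 0.2236 -0.5004  0.052 ]
[497.8 278.1] [490 260  12  33 112] [ 0.6615 -0.5108  0.052 ]
[210.9 133.3] [0.6767 0.2078 0.052 ]
[440.2 177.5] [ 0.5715 -0.3967  0.052 ]
[437.5 221.7] [ 0.4556 -0.3894  0.052 ]
```

View pics/j_w.png

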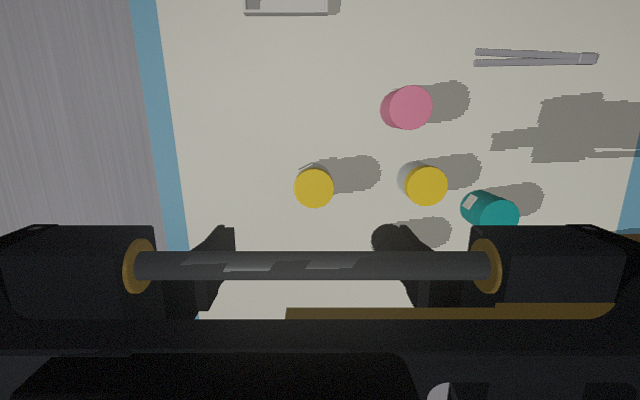

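```bash
python3 -m creep '[[[1,45,-5],0,0.8],[[0,45,0],0,0.8],[[0,45,0],0,0.8],[[0,45,0],0,0.8],[[0,14,0],0,0.8],[[0,7,0],0,0.8],[[0,3,0],0,0.8],[[0,0,0],0,0.8]]' 20;  python3 -m creep '[[[0,0,0],0,0],[[0,0,0],0,0],[[0,0,0],0,0],[[0,0,0],0,0],[[0,0,0],0,0],[[0,0,0],0,0]]' 20; python3 -m creep '[[[0,-20,0],0,0],[[0,-45,0],0,0],[[0,-50,0],0,0],[[0,-50,0],0,0],[[0,-45,0],0,0],[[0,0,0],0,0]]'; python3 - <<'E'
from h import *
w=cam("wrist","j_w2.png")
plan([.589,.204,.2])
E
```

```text
time: 25.95
position: [0.4492, -0.3966, 0.0181]
tool_rot: [0.708, -0.008, 0.009, -0.706]
ft_force: [-0.2, -0.9, -0.0]
grip_width: 0.0695
time: 26.55
position: [0.4482, -0.3962, 0.0171]
tool_rot: [0.707, -0.008, 0.009, -0.707]
ft_force: [-1.2, 0.5, 4.1]
grip_width: 0.0435
time: 27.15
position: [0.451, -0.3993, 0.2337]
tool_rot: [0.711, -0.005, 0.012, -0.703]
ft_force: [1.1, -1.8, -0.7]
grip_width: 0.0439
tool x [ 1.    -0.024  0.005] y [ 0.005 -0.006 -1.   ] z [ 0.024  1.    -0.006] pos [ 0.4495 -0.3975  0.2301] q6 -0.89
shift after turn [125.   27.  604.9]
```

View pics/j_w2.png

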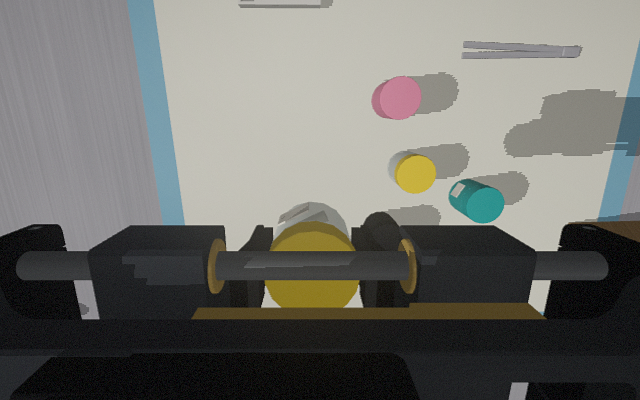

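```bash
python3 -m creep '[[[10,0,47],0,0],[[10,0,47],0,0],[[10,0,47],0,0],[[10,0,47],0,0],[[10,0,47],0,0],[[10,0,47],0,0],[[10,0,47],0,0],[[10,0,47],0,0]]'; python3 -m creep '[[[10,0,46],0,0],[[10,0,46],0,0],[[10,0,46],0,0],[[8,0,46],0,0],[[7,0,44],0,0],[[0,0,0],0,0],[[0,0,0],0,0]]'; python3 - <<'E'
from h import *
w=cam("wrist","k_w2.png")
plan([.589,.204,.0495])
for b in blobs(w,*Y,amin=60)[0]: print(b[0],b[1],onz(w,*b[0],0.0845).round(4))
E
```

```text
time: 28.0
position: [0.5356, -0.0197, 0.2242]
tool_rot: [-0.707, 0.01, -0.007, 0.707]
ft_force: [0.7, -0.8, -1.5]
grip_width: 0.0439
time: 28.7
position: [0.5858, 0.2056, 0.2239]
tool_rot: [0.708, -0.009, 0.006, -0.707]
ft_force: [-0.3, -0.4, -2.0]
grip_width: 0.0438
tool x [ 1.    -0.023 -0.005] y [-0.005 -0.001 -1.   ] z [ 0.023  1.    -0.002] pos [0.586  0.2045 0.2243] q6 0.18
shift after turn [ 3.800e+00  1.748e+02 -1.000e-01]
[158.1  48.4] [148  36  20  29 404] [0.45   0.3369 0.0845]
[394.3 187.2] [ 372  166   46   44 1589] [0.6677 0.2049 0.0845]
[311.8 238.3] [ 269  221   87   30 1863] [0.5842 0.1517 0.0845]
[408.8 265.9] [398 239  19  55 506] [0.6873 0.1182 0.0845]
[214.4 267.6] [208 240  18  54 468] [0.4788 0.1199 0.0845]
[357.  305.2] [ 192  280  354   39 6713] [0.6327 0.0713 0.0845]
```

View pics/k_w2.png

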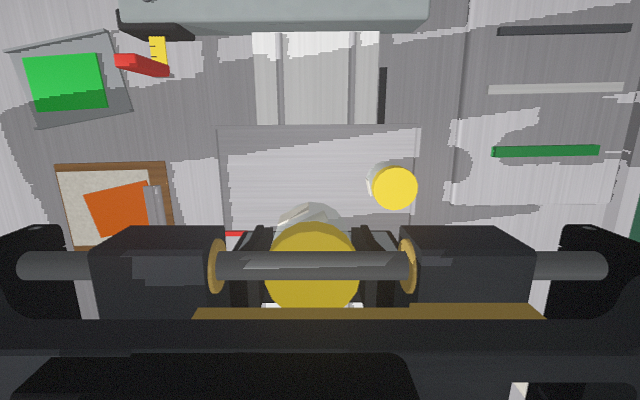

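```bash
python3 -m creep '[[[0,45,0],0,0],[[0,45,0],0,0],[[0,45,0],0,0],[[0,30,0],0,0],[[0,7,0],0,0],[[0,0,0],0,0],[[0,0,0],0,0]]'
```

```text
time: 29.45
position: [0.5889, 0.2043, 0.056]
tool_rot: [-0.707, 0.008, -0.01, 0.707]
ft_force: [-0.9, 0.3, -1.0]
grip_width: 0.044
```

```bash
python3 -m creep '[[[0,3,0],0,0],[[0,2,0],0,0],[[0,0.5,0],0,0],[[0,0,0],0,0]]'
```

```text
time: 29.85
position: [0.5877, 0.2051, 0.0496]
tool_rot: [-0.707, 0.008, -0.009, 0.707]
ft_force: [-0.4, -0.3, 1.0]
grip_width: 0.0434
```

```bash
python3 -m creep '[[[0,0,0],0,0.68],[[0,0,0],0,0.68],[[0,0,0],0,0.68],[[0,0,0],0,0.68]]'; python3 -m creep '[[[0,-30,0],0,0.68],[[0,-50,0],0,0.68],[[0,-50,0],0,0.68],[[0,-40,0],0,1],[[0,0,0],0,1]]';python3 - <<'E'
from h import *
w=cam("wrist","l_w.png")
for b in blobs(w,*Y,amin=60)[0]: print(b[0],b[1],onz(w,*b[0],0.0845).round(4))
plan([.5712,-.3965,.22])
t=cam("top")
for b in blobs(t,*Y,amin=60)[0]: print(b[0],onz(t,*b[0],0.052).round(4))
E
```

```text
time: 30.25
position: [0.5876, 0.205, 0.0491]
tool_rot: [-0.707, 0.008, -0.008, 0.707]
ft_force: [0.5, -0.7, 0.3]
grip_width: 0.0583
time: 30.75
position: [0.5918, 0.2058, 0.2262]
tool_rot: [-0.706, 0.003, -0.013, 0.708]
ft_force: [1.4, -0.4, 0.7]
grip_width: 0.0684
[148.6  50. ] [139  38  19  28 402] [0.4502 0.3368 0.0845]
[305.7 188.6] [ 284  167   44   44 1496] [0.5878 0.2054 0.0845]
[384.8 187.1] [ 363  166   45   44 1544] [0.6678 0.2048 0.0845]
[168.7 266.5] [159 239  26  55 657] [0.4386 0.1236 0.0845]
[454.5 266.2] [439 239  27  55 658] [0.747  0.1147 0.0845]
[437.6 312. ] [ 246  303  351   16 4235] [0.733  0.0583 0.0845]
tool x [ 1.    -0.024  0.008] y [ 0.008  0.001 -1.   ] z [0.024 1.    0.001] pos [0.5897 0.2053 0.2228] q6 0.18
shift after turn [  -4.1    1.9 -602.1]
[210.8 133.4] [0.6764 0.208  0.052 ]
[209.3 164.6] [0.5933 0.2086 0.052 ]
[437.3 179.3] [ 0.5665 -0.3891  0.052 ]
```

View pics/l_w.png

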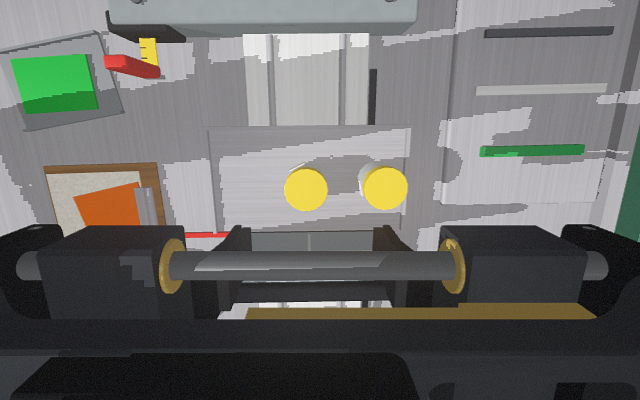

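```bash
python3 -m creep '[[[0,0,-46],0,1],[[0,0,-46],0,1],[[0,0,-46],0,1],[[0,0,-46],0,1],[[0,0,-46],0,1],[[0,0,-46],0,1],[[0,0,-46],0,1],[[0,0,-46],0,1]]'; python3 -m creep '[[[0,0,-46],0,1],[[0,0,-46],0,1],[[0,0,-46],0,1],[[-2,0,-46],0,1],[[-2,0,-46],0,1],[[0,0,0],0,1],[[0,0,0],0,1]]'; python3 - <<'E'
from h import *
w=cam("wrist","m_w.png")
for b in blobs(w,*Y,amin=60)[0]: 
  P=onz(w,*b[0],0.052); print(b[0],b[1],P.round(4)); 
  if 600<b[1][4]<2000: plan([P[0],P[1],.016],-.024)
E
```

```text
time: 31.65
position: [0.5769, -0.1642, 0.2164]
tool_rot: [-0.706, 0.01, -0.007, 0.708]
ft_force: [0.2, 0.2, 0.1]
grip_width: 0.0871
time: 32.35
position: [0.5675, -0.393, 0.2159]
tool_rot: [-0.706, 0.011, -0.008, 0.709]
ft_force: [-0.2, -0.2, -0.7]
grip_width: 0.0869
[316.1 187.1] [ 296  167   41   41 1302] [ 0.5716 -0.3968  0.052 ]
tool x [ 1.    -0.025 -0.004] y [-0.004  0.004 -1.   ] z [0.025 1.    0.004] pos [ 0.5679 -0.3917  0.2164] q6 -0.74
yaw turn (about tool y) -0.001 final q6? 
yaw turn (about tool y) 3.141 final q6? 
shift after turn [  4.5 200.3  -5.8]
[126.4 278.6] [122 261  18  32 139] [ 0.3465 -0.5011  0.052 ]
[498.  277.8] [490 261  12  32  91] [ 0.7811 -0.5102  0.052 ]
```

View pics/m_w.png

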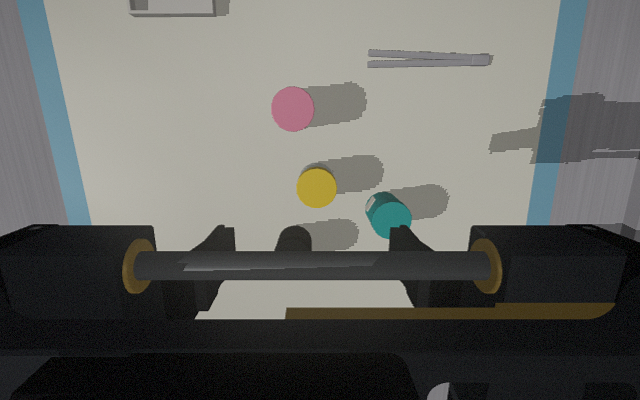

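```bash
python3 -m creep '[[[2.5,45,-4],0,0.78],[[0,45,0],0,0.78],[[0,45,0],0,0.78],[[0,40,0],0,0.78],[[0,16,0],0,0.78],[[0,7,0],0,0.78],[[0,4,0],0,0.78],[[0,0,0],0,0.78]]' 20;  python3 -m creep '[[[0,0,0],0,0],[[0,0,0],0,0],[[0,0,0],0,0],[[0,0,0],0,0],[[0,0,0],0,0],[[0,0,0],0,0]]' 20; python3 -m creep '[[[0,-20,0],0,0],[[0,-45,0],0,0],[[0,-50,0],0,0],[[0,-50,0],0,0],[[0,-45,0],0,0],[[0,0,0],0,0]]'; python3 - <<'E'
from h import *
w=cam("wrist","m_w2.png")
plan([.510,.207,.2])
E
```

```text
time: 33.2
position: [0.5727, -0.3974, 0.0186]
tool_rot: [0.708, -0.008, 0.009, -0.706]
ft_force: [0.7, 0.2, 0.0]
grip_width: 0.0677
time: 33.8
position: [0.5718, -0.3972, 0.0178]
tool_rot: [0.707, -0.008, 0.009, -0.707]
ft_force: [-0.2, 0.4, 4.0]
grip_width: 0.0437
time: 34.4
position: [0.575, -0.4, 0.2356]
tool_rot: [0.711, -0.004, 0.013, -0.703]
ft_force: [0.8, -0.3, -0.3]
grip_width: 0.0433
tool x [ 1.    -0.024  0.007] y [ 0.006 -0.006 -1.   ] z [ 0.024  1.    -0.006] pos [ 0.5734 -0.3984  0.2315] q6 -0.74
shift after turn [-78.   27.4 603.9]
```

View pics/m_w2.png

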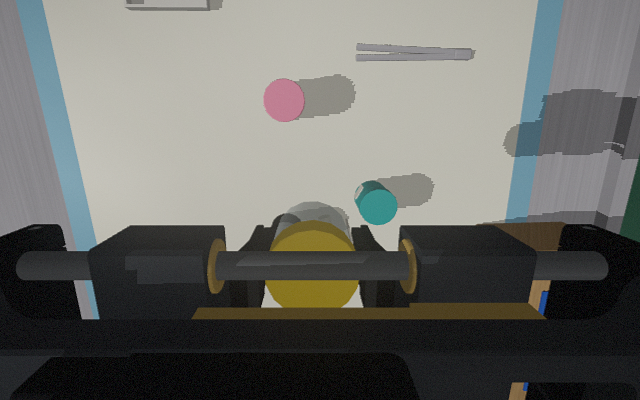

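```bash
python3 -m creep '[[[-6,0,47],0,0],[[-6,0,47],0,0],[[-6,0,47],0,0],[[-6,0,47],0,0],[[-6,0,47],0,0],[[-6,0,47],0,0],[[-6,0,47],0,0],[[-6,0,47],0,0]]'; python3 -m creep '[[[-6,0,46],0,0],[[-6,0,46],0,0],[[-6,0,46],0,0],[[-6,0,46],0,0],[[-6,0,44],0,0],[[0,0,0],0,0],[[0,0,0],0,0]]'; python3 - <<'E'
from h import *
w=cam("wrist","n_w2.png")
plan([.510,.205,.0505])
for b in blobs(w,*Y,amin=60)[0]: print(b[0],b[1],onz(w,*b[0],0.0845).round(4))
E
```

```text
time: 35.25
position: [0.5306, -0.0177, 0.225]
tool_rot: [-0.707, 0.01, -0.007, 0.707]
ft_force: [0.8, 0.2, -1.1]
grip_width: 0.0435
time: 35.95
position: [0.5065, 0.2095, 0.2251]
tool_rot: [0.708, -0.009, 0.006, -0.707]
ft_force: [-0.2, 0.8, -0.8]
grip_width: 0.0436
tool x [ 1.    -0.023 -0.003] y [-0.003 -0.001 -1.   ] z [ 0.023  1.    -0.001] pos [0.507  0.2084 0.2255] q6 0.21
shift after turn [  3.7 175.   -3.1]
[234.5  49.6] [225  38  18  29 341] [0.439  0.3385 0.0845]
[471. 189.] [ 447  167   49   45 1698] [0.6658 0.2051 0.0845]
[391.5 189.9] [ 369  168   46   45 1566] [0.5862 0.2057 0.0845]
[311.8 237.9] [ 269  220   87   31 1928] [0.505  0.1555 0.0845]
[214.4 266. ] [207 239  19  55 516] [0.3993 0.125  0.0845]
[408.8 265.9] [399 239  18  54 499] [0.6085 0.1214 0.0845]
[357.4 305.3] [ 192  280  354   39 6668] [0.5542 0.0741 0.0845]
```

View pics/n_w2.png

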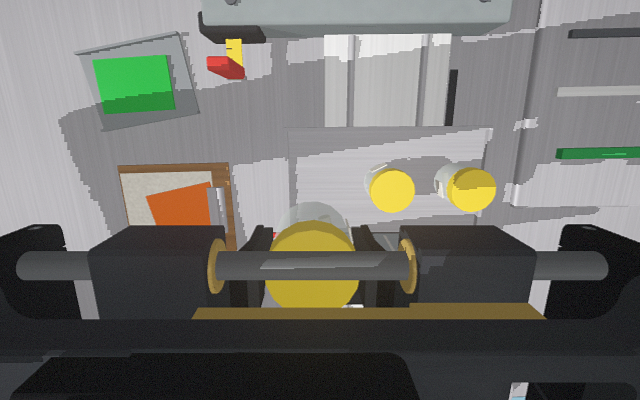

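```bash
python3 -m creep '[[[0,45,-2],0,0],[[0,45,-1],0,0],[[0,45,0],0,0],[[0,30,0],0,0],[[0,7,0],0,0],[[0,0,0],0,0],[[0,0,0],0,0]]'; python3 -m creep '[[[0,2,0],0,0],[[0,2,0],0,0],[[0,0,0],0,0]]'
```

```text
time: 36.7
position: [0.5094, 0.2052, 0.0562]
tool_rot: [-0.707, 0.008, -0.01, 0.707]
ft_force: [1.0, 0.5, 0.1]
grip_width: 0.0436
time: 37.0
position: [0.5084, 0.2059, 0.0519]
tool_rot: [-0.707, 0.008, -0.009, 0.707]
ft_force: [0.3, -1.1, -1.4]
grip_width: 0.044
```

```bash
python3 -m creep '[[[0,1.2,0],0,0],[[0,0,0],0,0]]';python3 -m creep '[[[0,0,0],0,0.68],[[0,0,0],0,0.68],[[0,0,0],0,0.68],[[0,0,0],0,0.68]]'; python3 -m creep '[[[0,-30,0],0,0.68],[[0,-50,0],0,0.68],[[0,-50,0],0,0.68],[[0,-40,0],0,1],[[0,0,0],0,1],[[0,0,0],0,1]]';python3 - <<'E'
from h import *
w=cam("wrist","o_w.png")
for b in blobs(w,*Y,amin=60)[0]: print(b[0],b[1],onz(w,*b[0],0.0845).round(4))
for b in blobs(w,*RD,amin=20)[0]: print(b[0],b[1],onz(w,*b[0],0.035).round(4))
zoom(w,150,10,350,130,"o_z.png",4)
t=cam("top"); zoom(t,140,110,360,260,"o_t.png",3)
print({k:v for k,v in w.items() if k!="pixels"})
E
```

```text
time: 37.2
position: [0.5083, 0.206, 0.0502]
tool_rot: [-0.707, 0.008, -0.009, 0.707]
ft_force: [-0.0, 0.2, 0.7]
grip_width: 0.0436
time: 37.6
position: [0.508, 0.2058, 0.0498]
tool_rot: [0.707, -0.009, 0.008, -0.707]
ft_force: [0.5, -0.7, -0.1]
grip_width: 0.0583
time: 38.2
position: [0.5082, 0.2059, 0.2208]
tool_rot: [-0.707, 0.008, -0.009, 0.707]
ft_force: [-0.3, -0.2, -1.3]
grip_width: 0.0754
[229.9  45. ] [221  34  17  28 353] [0.4393 0.3382 0.0845]
[470.4 186.1] [ 446  164   50   45 1743] [0.6658 0.2051 0.0845]
[311.3 188.3] [ 289  166   45   45 1561] [0.5082 0.2066 0.0845]
[390.  187.4] [ 367  166   47   45 1602] [0.5862 0.2056 0.0845]
[155.3 265.9] [145 239  28  55 733] [0.341  0.1262 0.0845]
[467.9 265.9] [451 239  29  55 730] [0.6723 0.1183 0.0845]
[448.4 311.9] [ 261  303  345   16 4219] [0.6566 0.0628 0.0845]
[220.1  62.9] [201  52  39  23 656] [0.4158 0.3319 0.035 ]
[278.6 234. ] [253 232  54   5 257] [0.4673 0.1399 0.035 ]
{'fx': 308.3123269792366, 'fy': 308.3123269792366, 'cx': 311.71301905348713, 'cy': 197.58538052902554, 'position': array([0.50987558, 0.27471005, 0.38254996]), 'rotation': array([-1.27111526e-01,  8.80200760e-04, -1.16583579e-02,  9.91819524e-01])}
```

View pics/o_w.png

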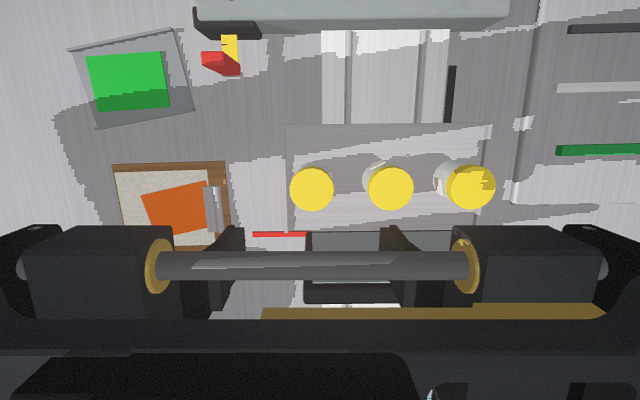

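View pics/o_z.png

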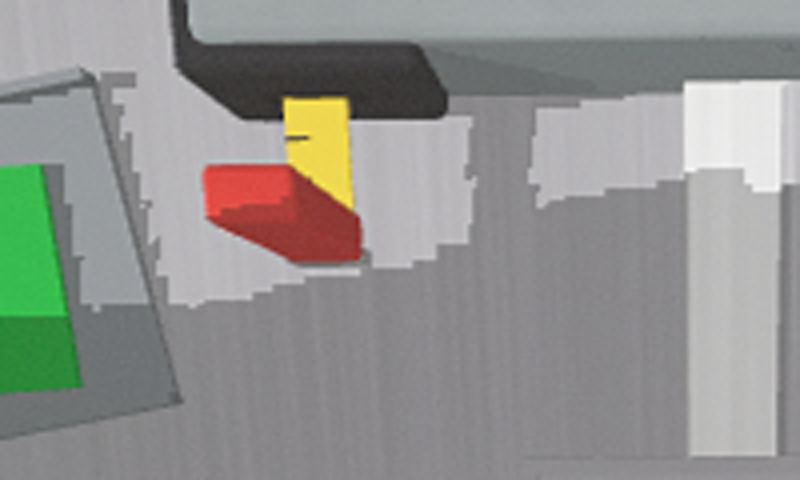

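View pics/o_t.png

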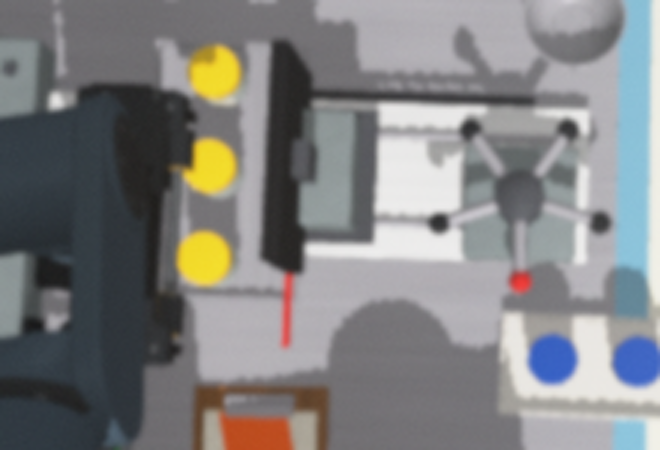

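```bash
python3 - <<'E'
from h import *
w=cam("wrist")
Z=lambda x,y:(150+x/4-.4,10+y/4-.4)
m=onz(w,*Z(315,98),.035); f=onz(w,*Z(328,262),.034); 
tt=[onz(w,*Z(*p),.1) for p in [(203,167),(292,167),(207,205),(297,205)]]
p=onz(w,278.6,234,.035); tip=onz(w,253,234,.035)
print(m,f,tt,p,tip)
Yv=np.array([.024,1,0]);
print("mouth-tab",(m-f)@Yv,"mouth-pointer",(m-p)@Yv,"tab-pointer",(f-p)@Yv)
plan([.43,.3286,.12],np.pi/2-.024)
E
```

```text
[0.424958   0.35800063 0.035     ] [0.42453476 0.31907319 0.034     ] [array([0.41618258, 0.32978093, 0.1       ]), array([0.43481397, 0.32932946, 0.1       ]), array([0.41617955, 0.32241717, 0.1       ]), array([0.4351563, 0.3219594, 0.1      ])] [0.4650992  0.14017977 0.035     ] [0.43449646 0.14084787 0.035     ]
mouth-tab 0.038937588097428574 mouth-pointer 0.21685746231944256 tab-pointer 0.177919874222014
tool x [ 1.    -0.024 -0.004] y [-0.004 -0.001 -1.   ] z [ 0.024  1.    -0.001] pos [0.5066 0.2055 0.2181] q6 0.2
yaw turn (about tool y) -1.571 final q6? 
yaw turn (about tool y) 1.571 final q6? 
shift after turn [121.6  97.5  79.6]
```

Three yellow pots now stand upright on the tray at (311,188), (390,187) and (470,186), and both blues are in the white tray. The plate distance is about 218 mm and 260 mm is needed, so the wheel has to turn about 2.6 rad counter-clockwise. I'll refine the hub and ball positions from above while moving there.

```bash
python3 -m creep '[[[3.5,0,-40],0,0],[[3.5,0,-40],0,0],[[3.5,0,-40],0,0],[[3.5,0,-40],0,0],[[3.5,0,-40],0,0],[[3.5,0,-40],0,0],[[0,0,0],0,0],[[0,0,0],0,0]]'; python3 - <<'E'
from h import *
w=cam("wrist","p_w.png"); s=cam("side"); zoom(s,220,120,420,270,"p_s.png",4)
plan([.524,-.034,.062],-.024)
E
```

```text
time: 39.15
position: [0.5223, -0.0351, 0.2182]
tool_rot: [-0.706, 0.011, -0.008, 0.708]
ft_force: [-0.7, 0.7, -0.2]
grip_width: 0.0311
tool x [ 1.    -0.024 -0.003] y [-0.003  0.001 -1.   ] z [0.024 1.    0.001] pos [ 0.5223 -0.0336  0.2187] q6 -0.25
yaw turn (about tool y) 0.000 final q6? 
yaw turn (about tool y) -3.141 final q6? 
shift after turn [  2.1 156.7  -0.6]
```

View pics/p_w.png

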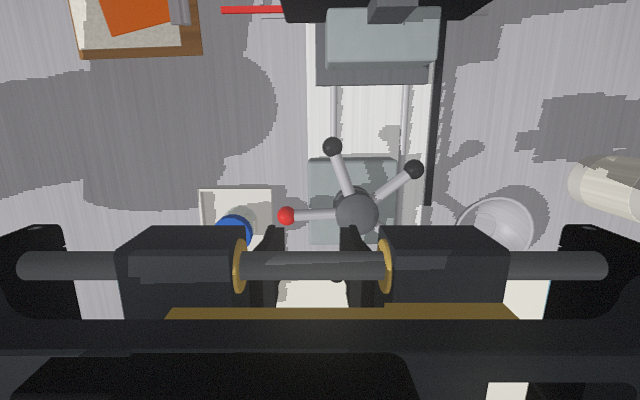

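View pics/p_s.png

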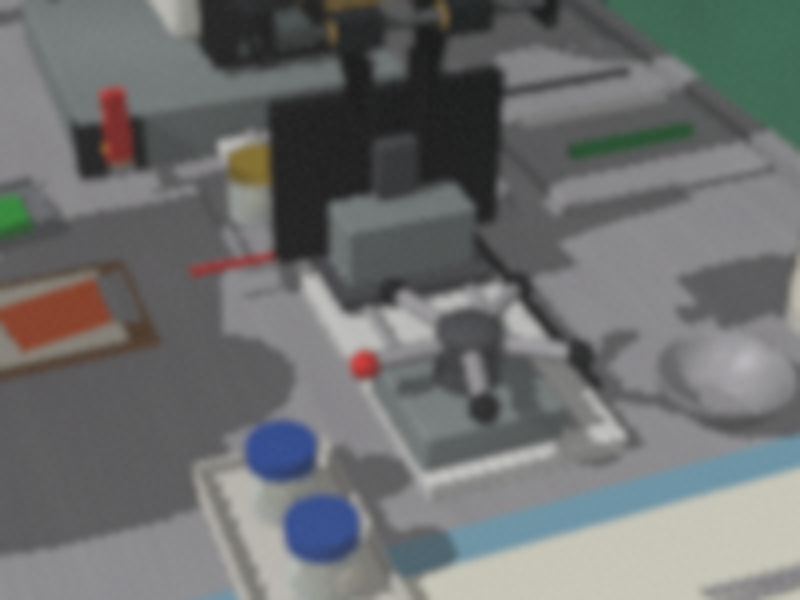

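```bash
python3 - <<'E'
from h import *
w=cam("wrist","p_w2.png")
print(onz(w,357,212,.091).round(4),[onz(w,*p,.075).round(4) for p in [(333,147),(413,169),(286,215)]])
print(robot.get_obs()["position"],robot.get_obs()["grip_width"])
E
```

```text
[ 0.566  -0.0556  0.091 ] [array([0.5438, 0.0067, 0.075 ]), array([ 0.6235, -0.0169,  0.075 ]), array([ 0.4946, -0.0623,  0.075 ])]
[ 0.52250202 -0.0332839   0.21898988] 0.018810720412988452
```

```bash
python3 -m creep '[[[0,40,0],0,0],[[0,40,0],0,0],[[0,30,0],0,0],[[0,20,0],0,0],[[0,15,0],0,0],[[0,8,0],0,0],[[0,3,0],0,0],[[0,0,0],0,0]]'
```

```text
time: 40.1
position: [0.5234, -0.034, 0.0639]
tool_rot: [-0.707, 0.008, -0.008, 0.707]
ft_force: [0.2, -0.9, -0.0]
grip_width: 0.0007
```

```bash
python3 - <<'E'
from h import *
o=robot.get_obs(); print(o["position"],o["ft_force"],o["grip_width"])
s=cam("side"); zoom(s,220,120,420,270,"q_s.png",4)
H=np.array([.567,-.0625])
for th in range(146,330,12): 
  a=np.radians(th); print(th,(H+.052*np.array([np.cos(a),np.sin(a)])).round(4))
E
```

```text
[ 0.52336954 -0.03402469  0.06392722] [ 0.21210767 -0.85763226 -0.03669416] 0.0006984879811220618
146 [ 0.5239 -0.0334]
158 [ 0.5188 -0.043 ]
170 [ 0.5158 -0.0535]
182 [ 0.515  -0.0643]
194 [ 0.5165 -0.0751]
206 [ 0.5203 -0.0853]
218 [ 0.526  -0.0945]
230 [ 0.5336 -0.1023]
242 [ 0.5426 -0.1084]
254 [ 0.5527 -0.1125]
266 [ 0.5634 -0.1144]
278 [ 0.5742 -0.114 ]
290 [ 0.5848 -0.1114]
302 [ 0.5946 -0.1066]
314 [ 0.6031 -0.0999]
326 [ 0.6101 -0.0916]
```

View pics/q_s.png

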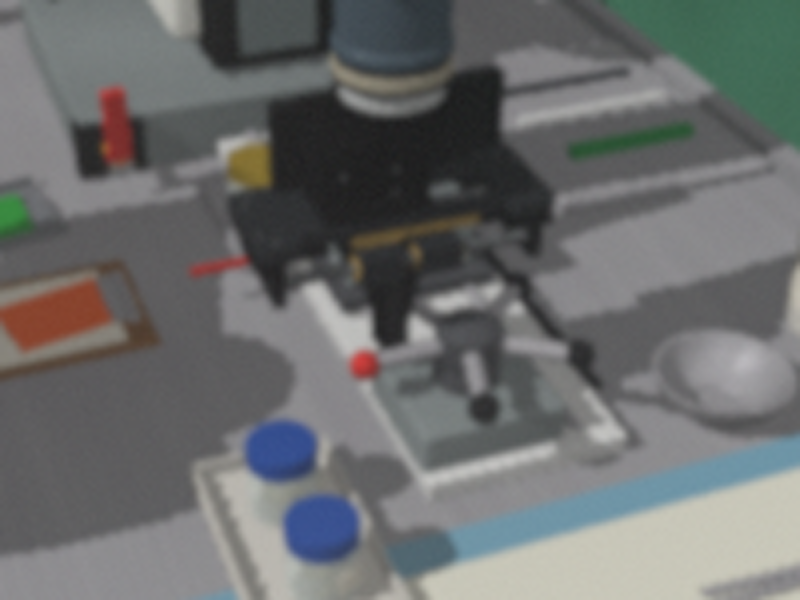

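```bash
python3 -m creep '[[[-2.5,0,-4.8],0,0],[[-2.5,0,-4.8],0,0],[[-1.4,0,-5.3],0,0],[[-1.3,0,-5.3],0,0],[[-0.3,0,-5.4],0,0],[[-0.2,0,-5.4],0,0],[[0.9,0,-5.4],0,0],[[0.9,0,-5.4],0,0]]';python3 -m creep '[[[2,0,-5],0,0],[[2,0,-5],0,0],[[3,0,-4.5],0,0],[[3,0,-4.5],0,0],[[3.9,0,-3.8],0,0],[[3.9,0,-3.8],0,0]]'; python3 - <<'E'
from h import *
o=robot.get_obs(); print(o["position"],o["ft_force"],o["grip_width"])
s=cam("side"); zoom(s,220,120,420,270,"r_s.png",4)
for b in blobs(s,*RD,amin=6)[0]: print(b[0],onz(s,*b[0],.075).round(4))
E
```

```text
time: 40.95
position: [0.5152, -0.076, 0.0639]
tool_rot: [-0.707, 0.009, -0.008, 0.708]
ft_force: [-0.5, 4.5, 1.1]
grip_width: 0.0004
time: 41.55
position: [0.5327, -0.1036, 0.0636]
tool_rot: [-0.707, 0.009, -0.008, 0.707]
ft_force: [-2.6, 4.3, -0.5]
grip_width: 0.0003
[ 0.53271366 -0.103568    0.0636277 ] [-2.60860166  4.2596979  -0.53041715] 0.00029946435645731304
[248.5 151.4] [0.4224 0.3078 0.075 ]
[338.4 221.3] [ 0.5408 -0.1293  0.075 ]
```

View pics/r_s.png

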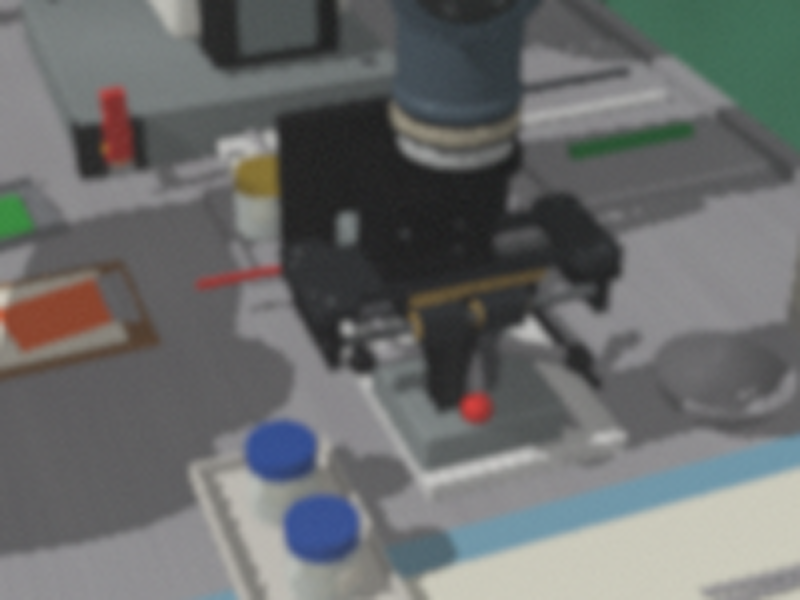

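```bash
python3 -m creep '[[[4.5,0,-3],0,0],[[4.6,0,-2.9],0,0],[[5.1,0,-2],0,0],[[5.1,0,-1.9],0,0],[[5.4,0,-0.8],0,0],[[5.4,0,-0.8],0,0],[[5.4,0,0.3],0,0],[[5.4,0,0.4],0,0]]';python3 -m creep '[[[5.2,0,1.4],0,0],[[5.3,0,1.5],0,0],[[4.7,0,2.4],0,0],[[0,0,0],0,0]]'; python3 - <<'E'
from h import *
o=robot.get_obs(); print(o["position"],o["ft_force"],o["grip_width"])
s=cam("side"); zoom(s,220,120,420,270,"r_s2.png",4)
for b in blobs(s,*RD,amin=6)[0]: print(b[0],onz(s,*b[0],.075).round(4))
E
```

```text
time: 42.4
position: [0.5727, -0.115, 0.0635]
tool_rot: [0.707, -0.009, 0.007, -0.707]
ft_force: [-5.5, 0.8, 0.6]
grip_width: 0.0006
time: 42.8
position: [0.59, -0.1106, 0.0638]
tool_rot: [0.708, -0.008, 0.009, -0.707]
ft_force: [-2.9, -0.9, -0.6]
grip_width: 0.0005
[ 0.59003585 -0.11058278  0.06382892] [-2.90584849 -0.87060342 -0.59135738] 0.0005043009586768725
[248.5 151.5] [0.4223 0.3071 0.075 ]
[364.1 210.5] [ 0.6196 -0.1129  0.075 ]
```

View pics/r_s2.png

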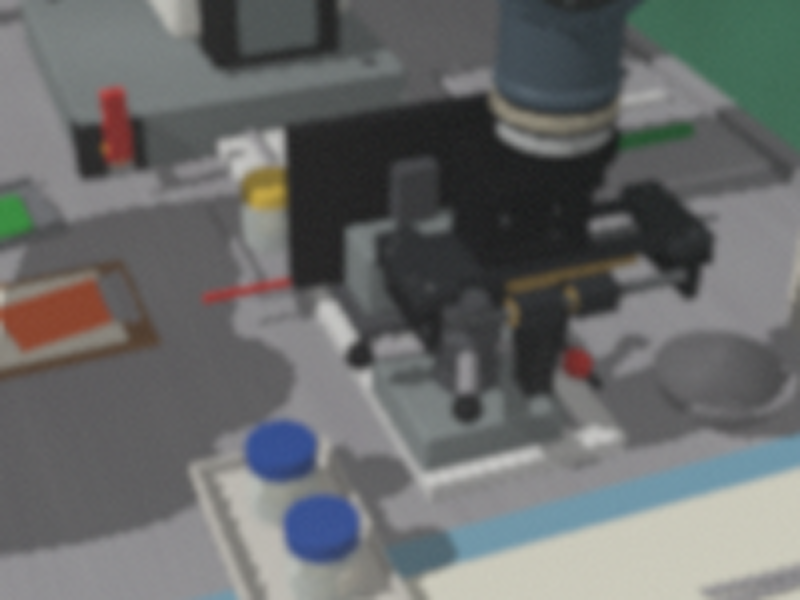

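```bash
python3 -m creep '[[[-4,0,-2],0,0],[[0,-20,0],0,0],[[0,-45,0],0,0],[[0,-45,0],0,0],[[0,-45,0],0,0],[[0,0,0],0,0]]'; python3 -m creep '[[[-24,0,35],0,0],[[-24,0,35],0,0],[[-24,0,35],0,0],[[-24,0,35],0,0],[[-24,0,35],0,0],[[-24,0,35],0,0],[[0,40,0],0,0],[[0,10,0],0,0]]'; python3 -m creep '[[[0,0,0],0,0],[[0,0,0],0,0],[[0,0,0],0,0]]'; python3 - <<'E'
from h import *
P=[]
for i in range(5):
  w=cam("wrist","s_w.png"); P.append(robot.get_obs()["position"]); 
print(np.round(P,4))
for b in blobs(w,*RD,amin=20)[0]: print(b[0],b[1],onz(w,*b[0],0.035).round(4))
for b in blobs(w,*Y,amin=60)[0]: print(b[0],b[1],onz(w,*b[0],0.0845).round(4))
E
```

```text
time: 43.45
position: [0.5909, -0.1142, 0.2271]
tool_rot: [0.709, -0.002, 0.015, -0.705]
ft_force: [1.2, -0.3, 0.3]
grip_width: 0.0006
time: 44.25
position: [0.4444, 0.1024, 0.1672]
tool_rot: [-0.707, 0.008, -0.007, 0.707]
ft_force: [-1.4, -0.7, 0.2]
grip_width: 0.0002
time: 44.55
position: [0.4477, 0.1008, 0.1697]
tool_rot: [-0.707, 0.008, -0.01, 0.707]
ft_force: [0.6, -0.7, -1.3]
grip_width: 0.0007
[[0.4475 0.1008 0.1697]
 [0.4472 0.1009 0.1697]
 [0.447  0.101  0.1696]
 [0.4467 0.1011 0.1694]
 [0.4465 0.1012 0.1693]]
[331.9 187.8] [300 185  68   7 391] [0.4669 0.1022 0.035 ]
[486.5 394. ] [474 384  21  16 155] [ 0.6491 -0.1541  0.035 ]
[588.6 115.8] [ 554   87   71   59 3304] [0.6628 0.1658 0.0845]
[486.3 117.5] [ 454   89   65   58 2982] [0.5838 0.1664 0.0845]
[386.6 118.6] [ 358   90   59   58 2669] [0.5067 0.1675 0.0845]
[294.6 266.1] [293 239   5  54 201] [0.4306 0.0439 0.0845]
[328.6 266.6] [326 239   6  55 196] [0.4604 0.0427 0.0845]
[291.9 312. ] [ 100  303  353   16 4360] [ 0.4263 -0.0021  0.0845]
```

View pics/s_w.png

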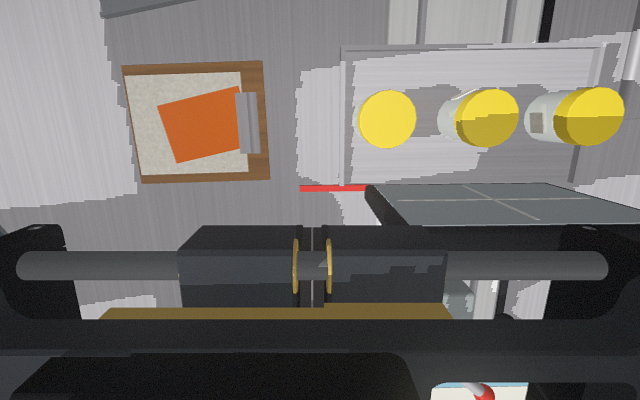

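```bash
python3 -m creep '[[[-3,0,44],0,0],[[-3,0,44],0,0],[[-2,0,44],0,0],[[0,0,44],0,0],[[0,0,44],0,0],[[0,0,0],0,0],[[0,0,0],0,0],[[0,0,0],0,0]]';  python3 - <<'E'
from h import *
P=[]
for i in range(5):
  w=cam("wrist","t_w.png"); P.append(robot.get_obs()["position"]); 
print(np.round(P,4))
for b in blobs(w,*RD,amin=20)[0]: print(b[0],b[1],onz(w,*b[0],0.035).round(4))
zoom(w,220,100,420,240,"t_z.png",4)
E
```

```text
time: 45.6
position: [0.4429, 0.3206, 0.1687]
tool_rot: [0.707, -0.009, 0.008, -0.707]
ft_force: [1.2, 0.6, -0.1]
grip_width: 0.0006
[[0.4431 0.3203 0.1688]
 [0.4432 0.3202 0.1688]
 [0.4434 0.3202 0.1689]
 [0.4435 0.3204 0.1689]
 [0.4435 0.3205 0.1689]]
[291.6 194.9] [278 180  27  30 680] [0.4235 0.3153 0.035 ]
```

View pics/t_z.png

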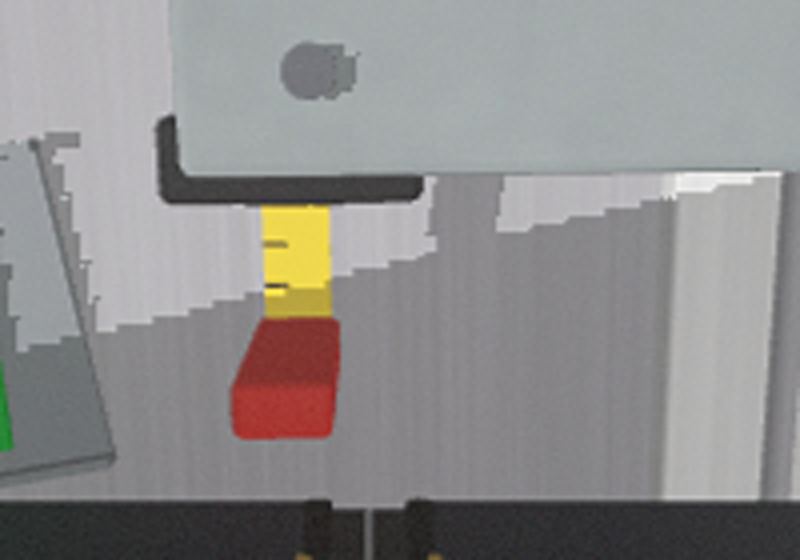

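```bash
python3 - <<'E'
from h import *
w=cam("wrist")
Z=lambda x,y:(220+x/4-.4,100+y/4-.4)
for n,p,z in [("mouth(top edge)",(290,204),.056),("tab back bottom",(300,319),.035),("tab top back",(283,387),.1),("tab top front",(283,438),.1)]:
    print(n,onz(w,*Z(*p),z).round(4))
E
```

```text
mouth(top edge) [0.4272 0.3612 0.056 ]
tab back bottom [0.4271 0.3311 0.035 ]
tab top back [0.4274 0.3306 0.1   ]
tab top front [0.4269 0.3204 0.1   ]
```

```bash
python3 -m creep '[[[0,-45,0],0,0],[[0,-8,0],0,0],[[15.2,0,-43],0,0],[[15.2,0,-43],0,0],[[15.2,0,-43],0,0],[[15.2,0,-43],0,0],[[15.2,0,-43],0,0],[[15.2,0,-43],0,0]]'; python3 -m creep '[[[15.2,0,-43],0,0],[[15.2,0,-43],0,0],[[15.2,0,-43],0,0],[[15.2,0,-43],0,0],[[0,0,0],0,0],[[0,0,0],0,0],[[0,0,0],0,0]]'; python3 - <<'E'
from h import *
w=cam("wrist"); plan([.584,-.114,.0638],-.024)
s=cam("side"); 
for b in blobs(s,*RD,amin=6)[0]: print(b[0],onz(s,*b[0],.075).round(4))
E
```

```text
time: 46.7
position: [0.5285, 0.0594, 0.2218]
tool_rot: [-0.707, 0.009, -0.009, 0.707]
ft_force: [0.8, -0.6, 0.5]
grip_width: 0.0003
time: 47.4
position: [0.5839, -0.1109, 0.2214]
tool_rot: [-0.707, 0.009, -0.008, 0.707]
ft_force: [0.4, -0.1, 0.0]
grip_width: 0.0006
tool x [ 1.    -0.023 -0.001] y [-0.001  0.001 -1.   ] z [0.023 1.    0.001] pos [ 0.584  -0.1105  0.2216] q6 -0.35
yaw turn (about tool y) 0.001 final q6? 
yaw turn (about tool y) -3.140 final q6? 
shift after turn [  0.3 157.8  -3.6]
[248.5 151.4] [0.4224 0.3078 0.075 ]
[363.9 210.2] [ 0.6197 -0.1116  0.075 ]
```

```bash
python3 -m creep '[[[-3,40,-4],0,0],[[0,45,0],0,0],[[0,40,0],0,0],[[0,20,0],0,0],[[0,9,0],0,0],[[0,3,0],0,0],[[0,0,0],0,0],[[0,0,0],0,0]]'; python3 - <<'E'
from h import *
plan([.590,-.1106,.0638]); print(robot.get_obs()["ft_force"])
plan([.5997,-.1046,.0638])
E
```

```text
time: 48.3
position: [0.583, -0.116, 0.0664]
tool_rot: [0.707, -0.007, 0.009, -0.707]
ft_force: [0.2, -0.8, -0.2]
grip_width: 0.0007
tool x [ 1.    -0.024  0.003] y [ 0.003 -0.001 -1.   ] z [ 0.024  1.    -0.001] pos [ 0.583  -0.116   0.0664] q6 -0.36
shift after turn [6.9 2.6 5.6]
[ 0.23367999 -0.77512504 -0.18788946]
tool x [ 1.    -0.024  0.003] y [ 0.003 -0.001 -1.   ] z [ 0.024  1.    -0.001] pos [ 0.583  -0.116   0.0664] q6 -0.36
shift after turn [16.5  2.6 11.8]
```

```bash
python3 -m creep '[[[3.5,1,2.5],0,0],[[3,0,2],0,0],[[2.5,0,1.5],0,0],[[2.5,0,1.5],0,0],[[2.5,0,1.7],0,0],[[1.5,0,1],0,0],[[0,0,0],0,0],[[0,0,0],0,0]]'; python3 - <<'E'
from h import *
plan([.5997,-.1046,.0638]); print(robot.get_obs()["ft_force"])
s=cam("side"); 
for b in blobs(s,*RD,amin=6)[0]: print(b[0],onz(s,*b[0],.075).round(4))
E
```

```text
time: 49.1
position: [0.5973, -0.1058, 0.0636]
tool_rot: [-0.707, 0.009, -0.008, 0.707]
ft_force: [-3.4, -1.2, 0.6]
grip_width: 0.0007
tool x [ 1.    -0.024 -0.001] y [-0.001  0.    -1.   ] z [0.024 1.    0.   ] pos [ 0.5973 -0.1058  0.0636] q6 -0.34
shift after turn [ 2.4 -0.2  1.3]
[-3.41471467 -1.19058509  0.64359402]
[248.6 151.4] [0.4227 0.3077 0.075 ]
[364.6 207.8] [ 0.6262 -0.1031  0.075 ]
```

```bash
python3 -m creep '[[[1.2,0,0.8],0,0],[[1.2,0,0.8],0,0],[[0,0,0],0,0],[[0,0,0],0,0]]'; python3 -m creep '[[[-4,0,-2],0,0],[[0,-20,0],0,0],[[0,-45,0],0,0],[[0,-45,0],0,0],[[0,-45,0],0,0],[[0,0,0],0,0],[[0,0,0],0,0]]'; python3 - <<'E'
from h import *
plan([.447,.101,.22])
E
```

```text
time: 49.55
position: [0.5999, -0.1044, 0.0636]
tool_rot: [-0.707, 0.009, -0.008, 0.707]
ft_force: [-4.0, -1.9, -0.2]
grip_width: 0.0005
time: 50.25
position: [0.5978, -0.1067, 0.221]
tool_rot: [0.708, -0.006, 0.011, -0.707]
ft_force: [-0.0, 0.4, -0.4]
grip_width: 0.0003
tool x [ 1.    -0.024  0.007] y [ 0.007 -0.002 -1.   ] z [ 0.024  1.    -0.001] pos [ 0.5978 -0.1067  0.221 ] q6 -0.34
shift after turn [-155.8   -0.3  204. ]
```

```bash
python3 -m creep '[[[-26,0,34],0,0],[[-26,0,34],0,0],[[-26,0,34],0,0],[[-26,0,34],0,0],[[-26,0,34],0,0],[[-25,0,33],0,0],[[0,40,0],0,0],[[0,12,0],0,0]]'; python3 -m creep '[[[0,0,0],0,0],[[0,0,0],0,0],[[0,0,0],0,0]]'; python3 - <<'E'
from h import *
P=[]
for i in range(4):
  w=cam("wrist","u_w.png"); P.append(robot.get_obs()["position"]); 
print(np.round(P,4))
for b in blobs(w,*RD,amin=20)[0]: print(b[0],b[1],onz(w,*b[0],0.035).round(4))
for b in blobs(w,*Y,amin=60)[0][:3]: print(b[0],b[1],onz(w,*b[0],0.0845).round(4))
E
```

```text
time: 51.05
position: [0.4425, 0.1017, 0.1638]
tool_rot: [-0.707, 0.01, -0.006, 0.707]
ft_force: [0.1, -0.6, -0.4]
grip_width: 0.0003
time: 51.35
position: [0.4466, 0.1001, 0.1671]
tool_rot: [-0.707, 0.008, -0.009, 0.707]
ft_force: [0.5, 0.2, -0.9]
grip_width: 0.0006
[[0.4467 0.1    0.1673]
 [0.4467 0.1    0.1674]
 [0.4466 0.1001 0.1674]
 [0.4465 0.1001 0.1674]]
[332.  190.6] [300 188  68   7 395] [0.4667 0.0988 0.035 ]
[498.3 389.3] [487 383  20  14 186] [ 0.6607 -0.1464  0.035 ]
[590.3 119. ] [ 555   90   71   59 3340] [0.6627 0.1624 0.0845]
[387.2 121.8] [ 358   93   59   59 2702] [0.5066 0.1641 0.0845]
[487.5 120.7] [ 455   92   65   59 3005] [0.5838 0.163  0.0845]
```

View pics/u_w.png

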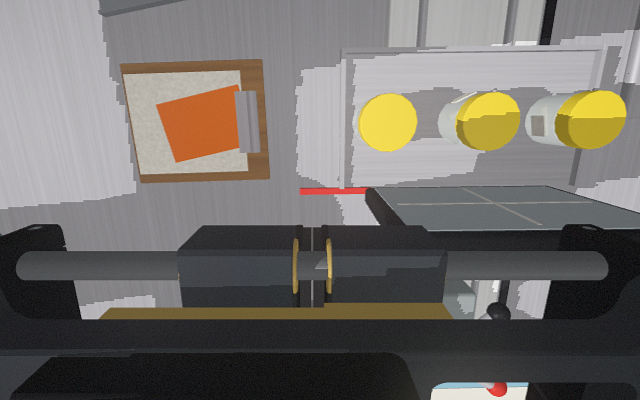

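```bash
python3 -m creep '[[[0,-40,0],0,0],[[0,0,0],-0.14,0.4],[[0,0,0],-0.145,0.4],[[0,0,0],-0.145,0.4],[[0,0,0],-0.145,0.4],[[0,0,0],-0.145,0.4],[[0,0,0],-0.145,0.4],[[0,0,0],-0.145,0.4]]';  python3 -m creep '[[[0,0,0],-0.145,0.4],[[0,0,0],-0.145,0.4],[[0,0,0],-0.14,0.4],[[0,0,0],-0.13,0.4],[[45,0,5],0,0.4],[[45,0,5],0,0.4],[[45,0,5],0,0.4],[[45,0,5],0,0.4]]';python3 -m creep '[[[44,0,5],0,0.4],[[0,0,0],0,0.4],[[0,0,0],0,0.4],[[0,0,0],0,0.4]]'; python3 - <<'E'
from h import *
plan([.427,.3258,.062],np.pi/2-.024)
w=cam("wrist","v_w.png")
o=robot.get_obs(); print(o["grip_width"],o["q"].round(2))
E
```

```text
time: 52.35
position: [0.4461, 0.1001, 0.2073]
tool_rot: [0.622, 0.337, -0.336, -0.622]
ft_force: [-0.1, 0.8, -0.7]
grip_width: 0.0339
time: 53.15
position: [0.4304, 0.2822, 0.2074]
tool_rot: [0.507, 0.494, -0.493, -0.506]
ft_force: [0.5, -0.3, -0.1]
grip_width: 0.0348
time: 53.55
position: [0.4263, 0.3239, 0.2069]
tool_rot: [0.506, 0.493, -0.494, -0.506]
ft_force: [-0.2, 0.0, -0.8]
grip_width: 0.0349
tool x [ 0.025  1.    -0.001] y [-0.    -0.001 -1.   ] z [-1.     0.025  0.   ] pos [0.4263 0.3239 0.2069] q6 -1.1
yaw turn (about tool y) -0.001 final q6? 
yaw turn (about tool y) 3.140 final q6? 
shift after turn [  2.  144.9  -0.7]
0.0350921284790247 [ 0.44  0.43  1.67 -0.    1.04 -1.1 ]
```

View pics/v_w.png

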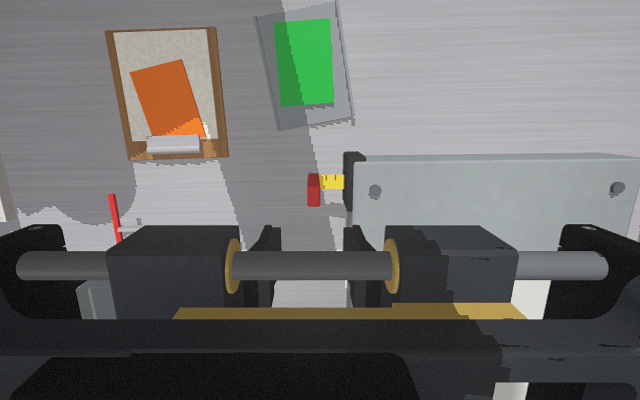

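```bash
python3 - <<'E'
from h import *
w=cam("wrist")
zoom(w,280,130,400,230,"v_z.png",6); zoom(w,90,180,210,240,"v_z2.png",6)
E
```

```text
(no output)
```

View pics/v_z.png

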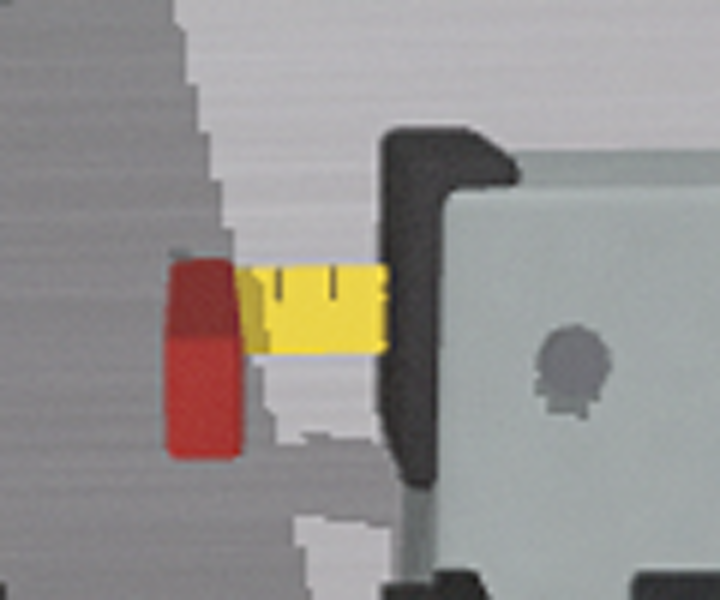

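View pics/v_z2.png

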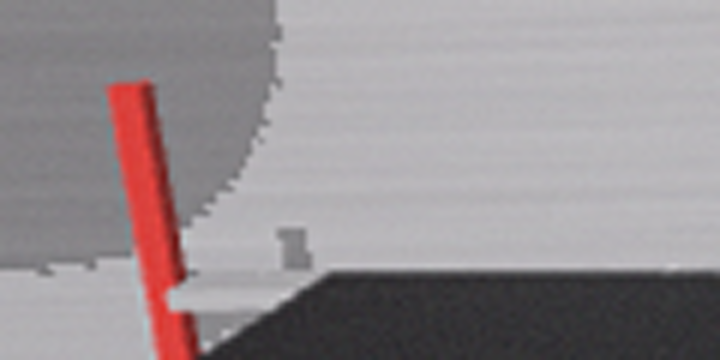

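```bash
python3 - <<'E'
from h import *
w=cam("wrist")
Z=lambda x,y:(280+x/6-.4,130+y/6-.4); Q=lambda x,y:(90+x/6-.4,180+y/6-.4)
m=onz(w,*Z(387,310),.035); tb=onz(w,*Z(173,262),.034); tf=onz(w,*Z(167,400),.1); 
Yv=np.array([.024,1,0])
print(m,tb,tf)
for z in (.032,.035,.038):
  p1=onz(w,*Q(131,90),z);p2=onz(w,*Q(175,300),z); print(z,p1,p2,(m-p1)@Yv,(m-p2)@Yv)
print((m-tb)@Yv,(m-tf)@Yv)
E
```

```text
[0.4272741  0.35939627 0.035     ] [0.41748646 0.32030586 0.034     ] [0.42666551 0.31978288 0.1       ]
0.032 [0.43632097 0.09800547 0.032     ] [0.47817764 0.0985584  0.032     ] 0.26117367095586236 0.2596161819124122
0.035 [0.4356228  0.10003077 0.035     ] [0.47710647 0.10057877 0.035     ] 0.259165132165286 0.2576215226118022
0.038 [0.43492464 0.10205606 0.038     ] [0.4760353  0.10259913 0.038     ] 0.2571565933747098 0.25562686331119233
0.039325308059511864 0.039627995963199415
```

```bash
python3 -m creep '[[[2,40,0],0,0.4],[[0,40,0],0,0.4],[[0,30,0],0,0.4],[[0,20,0],0,0.4],[[0,10,0],0,0.4],[[0,3,0],0,0.4],[[0,0,0],0,0.4]]'; python3 - <<'E'
from h import *
plan([.427,.3258,.0615],np.pi/2-.024)
E
```

```text
time: 54.4
position: [0.4271, 0.3266, 0.0642]
tool_rot: [0.506, 0.494, -0.493, -0.506]
ft_force: [0.1, -0.1, 0.1]
grip_width: 0.035
tool x [0.026 1.    0.   ] y [ 0.001  0.    -1.   ] z [-1.     0.026 -0.001] pos [0.4271 0.3266 0.0642] q6 -1.1
yaw turn (about tool y) -0.002 final q6? 
yaw turn (about tool y) 3.140 final q6? 
shift after turn [-0.8  2.7  0. ]
```

```bash
python3 -m creep '[[[-0.8,2,0],0,0.4],[[0,0,0],0,0],[[0,0,0],0,0],[[0,0,0],0,0],[[0,0,0],0,0],[[0,0,0],0,0]]' 25; python3 - <<'E'
from h import *
P=[]
for i in range(4): w=cam("wrist","w_w.png"); o=robot.get_obs(); P.append(o["position"])
print(np.round(P,4),o["ft_force"],o["grip_width"])
E
```

```text
time: 55.0
position: [0.4266, 0.3254, 0.0622]
tool_rot: [0.506, 0.494, -0.495, -0.505]
ft_force: [0.1, -4.3, 3.4]
grip_width: 0.0118
[[0.4266 0.3254 0.0622]
 [0.4266 0.3254 0.0622]
 [0.4265 0.3254 0.0622]
 [0.4266 0.3254 0.0622]] [ 1.21277601 -5.21874309  6.01668401] 0.01202220899601902
```

View pics/w_w.png

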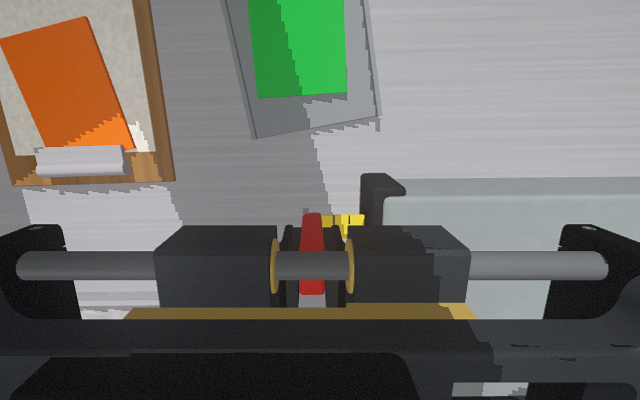

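```bash
python3 -m creep '[[[-4,0,0],0,0],[[-10,0,0],0,0],[[-20,0,0],0,0],[[-20,0,0],0,0],[[-20,0,0],0,0],[[-20,0,0],0,0],[[-20,0,0],0,0],[[-20,0,0],0,0]]'; python3 -m creep '[[[-20,0,0],0,0],[[-20,0,0],0,0],[[-20,0,0],0,0],[[-12,0,0],0,0],[[-8,0,0],0,0],[[-3,0,0],0,0],[[0,0,0],0,0]]'; python3 - <<'E'
from h import *
o=robot.get_obs(); p=o["position"]; print(p,o["ft_force"],o["grip_width"])
print("pull",(np.array([.4266,.3254])-p[:2])@np.array([.024,1]))
w=cam("wrist","x_w.png"); s=cam("side"); zoom(s,200,110,340,215,"x_s.png",5)
E
```

```text
time: 56.0
position: [0.4249, 0.1927, 0.0622]
tool_rot: [0.507, 0.495, -0.492, -0.506]
ft_force: [0.1, 5.4, 2.1]
grip_width: 0.0116
time: 56.7
position: [0.4238, 0.1093, 0.0622]
tool_rot: [0.508, 0.495, -0.492, -0.505]
ft_force: [4.3, 5.1, 2.1]
grip_width: 0.012
[0.42381216 0.10928267 0.06217507] [4.34160858 5.10955028 2.07061558] 0.011952230295326677
pull 0.21618424049141305
```

View pics/x_w.png

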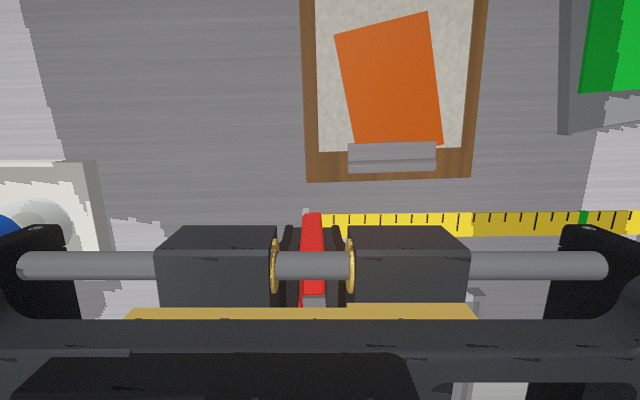

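View pics/x_s.png

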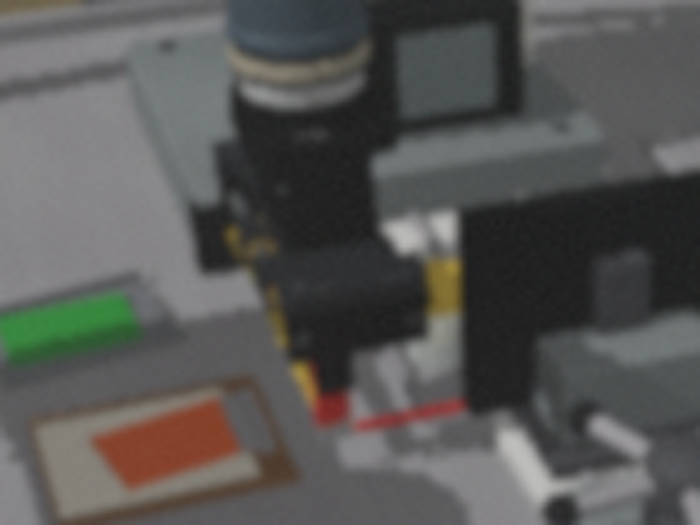

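```bash
python3 -m creep '[[[-1.9,0,-1],0,0],[[-1.9,0,-1],0,0],[[0,0,0],0,0]]'; python3 - <<'E'
from h import *
P=[]
for i in range(2): s=cam("side"); o=robot.get_obs(); P.append(o["position"])
print(np.round(P,4),o["ft_force"]); p=P[-1]
print("pull",(np.array([.4266,.3254])-p[:2])@np.array([.013,1]))
zoom(s,240,170,340,215,"x_s2.png",8)
E
```

```text
time: 57.1
position: [0.4238, 0.1059, 0.0622]
tool_rot: [0.507, 0.494, -0.493, -0.506]
ft_force: [1.2, 4.8, 4.9]
grip_width: 0.0117
[[0.4238 0.1059 0.0622]
 [0.4238 0.106  0.0621]] [1.31571806 4.6677366  4.33153593]
pull 0.21946492880196117
```

View pics/x_s2.png

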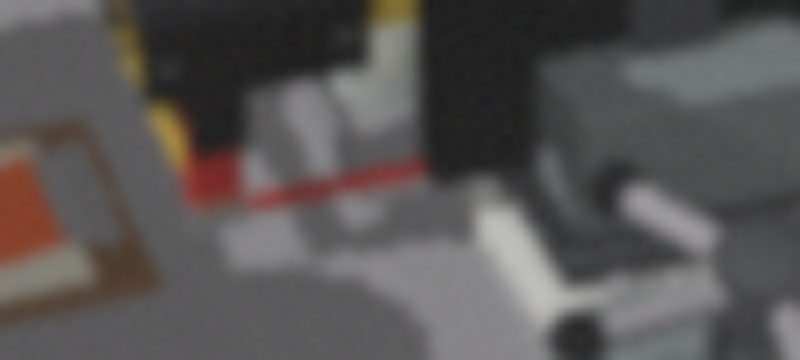

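```bash
python3 -m creep '[[[-0.5,0,-0.3],0,0],[[0,0,0],0,0],[[0,0,0],0,0],[[0,0,0],0,0],[[0,0,0],0,0],[[0,0,0],0,0],[[0,0,0],0,0],[[0,0,0],0,0]]'; python3 - <<'E'
from h import *
o=robot.get_obs(); p=o["position"]; print(p,o["ft_force"]); 
print("pull",(np.array([.4266,.3254])-p[:2])@np.array([.013,1]))
t=cam("top"); zoom(t,130,190,260,260,"y_t.png",6)
E
```

```text
time: 58.0
position: [0.4238, 0.1056, 0.0622]
tool_rot: [0.506, 0.494, -0.493, -0.506]
ft_force: [0.2, 5.1, 6.0]
grip_width: 0.0117
[0.42378446 0.10555103 0.0621602 ] [0.18125669 5.10528651 6.04356056]
pull 0.21988557579292176
```

View pics/y_t.png

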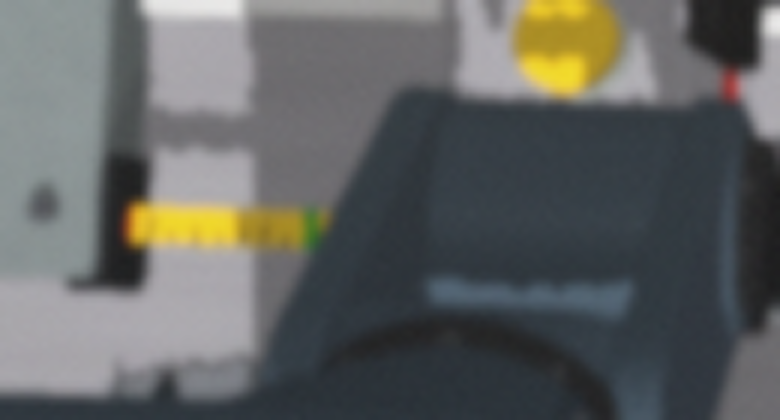

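```bash
for i in 1 2 3; do python3 -m creep '[[[0,0,0],0,0],[[0,0,0],0,0],[[0,0,0],0,0],[[0,0,0],0,0],[[0,0,0],0,0],[[0,0,0],0,0],[[0,0,0],0,0],[[0,0,0],0,0]]' | head -2; done; python3 - <<'E'
from h import *
s=cam("side"); zoom(s,240,170,340,215,"x_s3.png",8)
p=robot.get_obs()["position"]; print((np.array([.4266,.3254])-p[:2])@np.array([.013,1]))
E
```

```text
time: 58.85
position: [0.4238, 0.1056, 0.0622]
time: 59.65
position: [0.4238, 0.1056, 0.0621]
time: 60.45
position: [0.4238, 0.1056, 0.0622]
0.21987832038230337
```

View pics/x_s3.png

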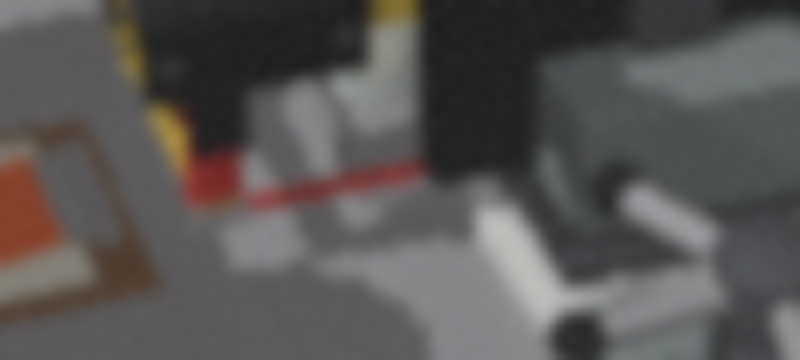

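```bash
python3 - <<'E'
from h import *
s=cam("side")
Q=lambda x,y:(240+x/8-.44,170+y/8-.44)
for p in [(195,211),(240,206),(250,203),(420,170)]: print(p,onz(s,*Q(*p),.034).round(4))
E
```

```text
(195, 211) [0.4145 0.1012 0.034 ]
(240, 206) [0.4304 0.0984 0.034 ]
(250, 203) [0.4342 0.099  0.034 ]
(420, 170) [0.4981 0.0971 0.034 ]
```

```bash
python3 -m creep '[[[5,0,0.1],0,0],[[10,0,0.1],0,0],[[10,0,0.1],0,0],[[10,0,0.1],0,0],[[10,0,0.1],0,0],[[10,0,0.1],0,0],[[10,0,0.1],0,0],[[10,0,0.1],0,0]]' | head -4;  python3 -m creep '[[[10,0,0.1],0,0],[[10,0,0.1],0,0],[[10,0,0.1],0,0],[[10,0,0.1],0,0],[[10,0,0.1],0,0],[[10,0,0.1],0,0],[[10,0,0.1],0,0],[[10,0,0.1],0,0]]'| head -4;  python3 -m creep '[[[10,0,0.1],0,0],[[10,0,0.1],0,0],[[10,0,0.1],0,0],[[10,0,0.1],0,0],[[8,0,0.1],0,0],[[5,0,0.1],0,0],[[4,0,0],0,0],[[0,0,0],0,0]]'
```

```text
time: 61.35
position: [0.4247, 0.181, 0.0622]
tool_rot: [0.506, 0.494, -0.493, -0.506]
ft_force: [-0.3, 4.2, 5.1]
time: 62.15
position: [0.4258, 0.261, 0.0622]
tool_rot: [-0.506, -0.494, 0.493, 0.506]
ft_force: [0.1, 3.7, 5.8]
time: 62.95
position: [0.4265, 0.3181, 0.0622]
tool_rot: [-0.506, -0.495, 0.493, 0.506]
ft_force: [-1.0, 3.9, 5.6]
grip_width: 0.0115
```

```bash
python3 -m creep '[[[3,0,0],0,0],[[2,0,0],0,0],[[1,0,0],0,0],[[1,0,0],0,0],[[0.5,0,0],0,0],[[0.3,0,0],0,0],[[0,0,0],0,0],[[0,0,0],0,0]]'
```

```text
time: 63.75
position: [0.4266, 0.3253, 0.0622]
tool_rot: [-0.506, -0.494, 0.493, 0.506]
ft_force: [-0.8, 3.3, 5.9]
grip_width: 0.0119
```

```bash
python3 -m creep '[[[0.3,0,0],0,0],[[0.3,0,0],0,0],[[0.3,0,0],0,0],[[0,0,0],0,0],[[0,0,0],0,0]]'
```

```text
time: 64.25
position: [0.4266, 0.3253, 0.0622]
tool_rot: [0.506, 0.494, -0.494, -0.506]
ft_force: [-1.2, 0.3, 6.8]
grip_width: 0.012
```

```bash
python3 -m creep '[[[0.5,0,0],0,0],[[0,0,0],0,0]]'; python3 -m creep '[[[0,0,0],0,0.2],[[0,0,0],0,0.25],[[0,0,0],0,0.3],[[0,0,0],0,0.35],[[0,0,0],0,0.4],[[0,0,0],0,0.4],[[0,0,0],0,0.4]]';  python3 -m creep '[[[0,-15,0],0,0.4],[[0,-40,0],0,0.4],[[0,-45,0],0,0.4],[[0,-45,0],0,0.4],[[0,0,0],0,0.4],[[0,0,0],0,0.4]]'; python3 - <<'E'
from h import *
w=cam("wrist","aa_w.png"); zoom(w,280,130,400,230,"aa_z.png",6)
plan([.427,.3258,.2])
E
```

```text
time: 64.45
position: [0.4266, 0.3253, 0.0622]
tool_rot: [0.506, 0.494, -0.494, -0.506]
ft_force: [0.4, -2.5, 6.6]
grip_width: 0.0117
time: 65.15
position: [0.4265, 0.3259, 0.0618]
tool_rot: [-0.506, -0.494, 0.494, 0.506]
ft_force: [-0.0, -1.4, 0.2]
grip_width: 0.0344
time: 65.75
position: [0.4269, 0.3262, 0.208]
tool_rot: [0.506, 0.495, -0.493, -0.506]
ft_force: [-0.7, -0.4, 0.1]
grip_width: 0.0346
tool x [ 0.025  1.    -0.   ] y [-0.001 -0.    -1.   ] z [-1.     0.025  0.001] pos [0.4259 0.3256 0.2065] q6 -1.1
shift after turn [ 0.2  6.5 -1.1]
```

View pics/aa_w.png

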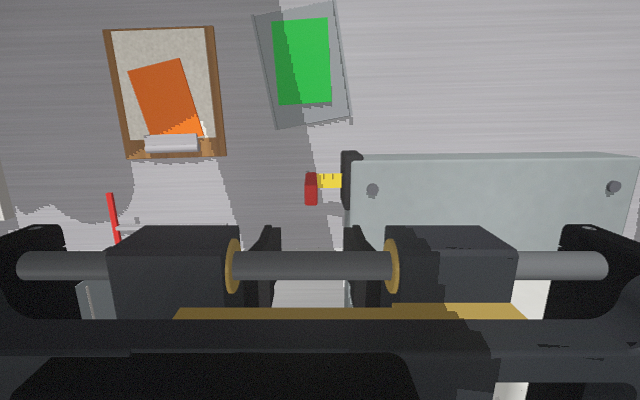

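```bash
python3 -m creep '[[[35,-10,28],0,0.4],[[35,0,28],0,0.4],[[35,0,28],0,0.4],[[35,0,28],0,0.4],[[35,0,20],0,0.4],[[0,0,0],0,0.4],[[0,0,0],0,0.4]]'; python3 - <<'E'
from h import *
t=cam("top","z_top.png"); s=cam("side","z_side.png")
for n,r,z in [("Y",Y,.0845),("B",B,.055),("R",RD,.075)]:
    for b in blobs(t,*r,amin=8)[0]: print(n,b[0],b[1][4], onz(t,*b[0],z).round(4))
zoom(s,190,80,400,320,"z_s.png",3)
E
```

```text
time: 66.5
position: [0.2975, 0.5035, 0.2145]
tool_rot: [0.506, 0.493, -0.496, -0.505]
ft_force: [-0.0, 0.1, -0.3]
grip_width: 0.035
Y [227.  133.9] 248 [0.6689 0.1592 0.0845]
Y [225.5 165.3] 254 [0.5873 0.16   0.0845]
Y [224.  196.1] 247 [0.5083 0.1609 0.0845]
Y [ 66.5 190. ] 28 [0.5158 0.5607 0.0845]
Y [152.  227.2] 20 [0.4259 0.3393 0.0845]
B [309.9  47.4] 107 [ 0.9149 -0.0481  0.055 ]
B [521.9  66.5] 906 [ 0.8744 -0.6154  0.055 ]
B [622.9 103. ] 86 [ 0.7803 -0.8823  0.055 ]
B [ 46.  135.1] 525 [0.6623 0.639  0.055 ]
B [ 43.7 159.4] 801 [0.5978 0.6404 0.055 ]
B [323.8 229.2] 180 [ 0.4302 -0.0944  0.055 ]
B [352.2 230. ] 184 [ 0.4296 -0.1678  0.055 ]
B [625.4 228.4] 168 [ 0.4477 -0.8763  0.055 ]
R [327.4 151.8] 20 [ 0.6293 -0.0997  0.075 ]
R [251. 214.] 21 [0.4647 0.0922 0.075 ]
R [160.2 226.7] 55 [0.4278 0.3217 0.075 ]
```

View pics/z_top.png

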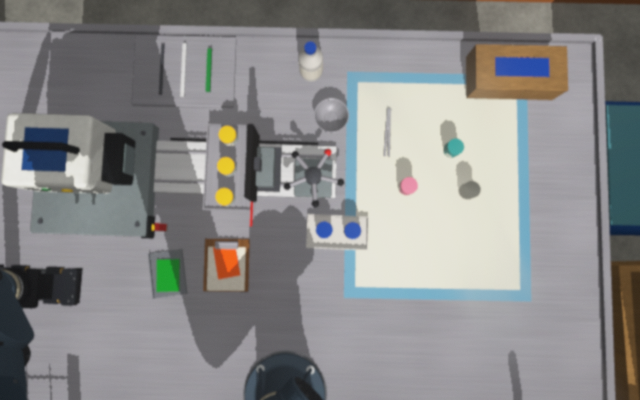

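View pics/z_s.png

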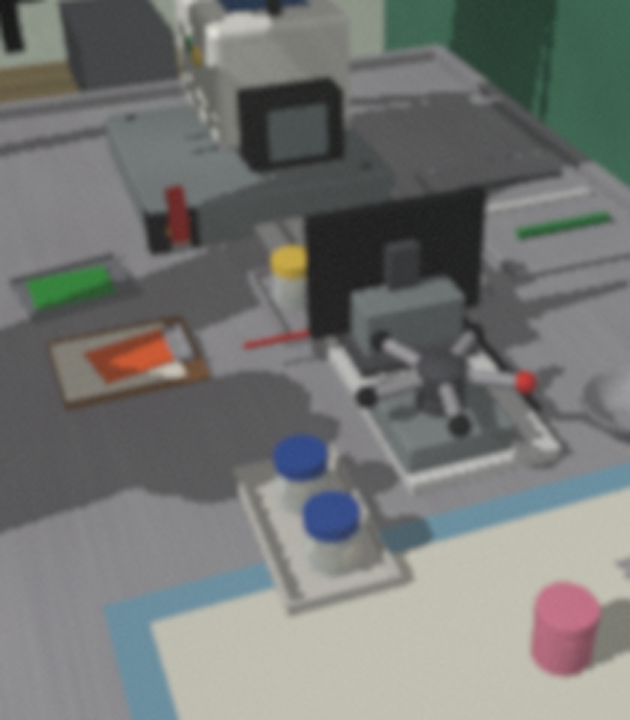

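```bash
python3 -m creep '[[[0,0,0],0,0.4],[[0,0,0],0,0.4]]'; python3 -c "
from rig import robot
print(robot.hand_in())"
```

```text
time: 66.8
position: [0.2997, 0.5031, 0.2166]
tool_rot: [0.507, 0.493, -0.494, -0.507]
ft_force: [-0.6, -0.6, 1.3]
grip_width: 0.0346
the job is handed in; nothing more can be done
None
```

I completed the changeover and handed it in at 66.8 s of the 210 s allowed; `hand_in()` reports no verdict.

- **Pots:** Both blue-capped pots stand in the white tray. All three yellow-capped pots stand upright in a row on the plate's tray; no fourth one appeared in any view. The last top and side pictures agree, and I saw no sign of a knocked pot.
- **Plate distance:** The card on the clipboard is orange, so I turned the wheel counter-clockwise in two pushes on the red spoke, to 260 mm. The wrist camera gave about 260 mm in one view and 258–261 mm in another, depending on the assumed pointer height.
- **Tape check:** I pulled the tape to 219.9 mm by arm position (220 mm is the orange mark). The top view showed the orange mark at the mouth, and the side view showed the tab level with the pointer to within about 1–2 mm. I held it for over 2 s.
- **Tape return:** I eased the tape home at about 0.1 m/s, slowing until it rested on the stop, and only then released it. The last pictures show it home.

No check failed. The cameras differed by up to about 4 mm on some raw positions, so the final distance rests on the wrist views and the tape pull.

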